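# Pack and lock a sample carrier

## Robot

A 6-joint arm with a two-finger parallel gripper is mounted at the origin on the work surface. World frame = base frame: x ahead of the robot, y to its left, z up, the work surface at z = 0. Lengths are in mm, angles in rad, forces in N, time in s.
With the tool pointing down it reaches from about 400 to 925 mm from the base axis. Payload 12.5 kg.
Tool frame: the origin (TCP) lies at the centre of the arm's flange, where the gripper is bolted on; the fingertips stand 190 mm ahead of it and the grasp point (between the pads) lies env.grip_point_offset ahead of it (env.grip_point_offset is the distance from the TCP to the grasp point, in mm); z points along the fingers, x is the direction in which the jaws open and shut, and the axes are right-handed (so a half turn about z gives the same grasp; the last joint's range is limited). The gripper opens to 95 mm and grips with 3 to 60 N. Pads are 20 mm wide; open, the fingers measure 119 mm over their backs; the gripper's body (75 mm by 180 mm) begins 59 mm behind the grasp point.
Start: joints at [1.134, 0.491, 1.559, -0, 1.092, -0.106], TCP at [202.976, 591.122, 404.761] pointing down, gripper open.
Joint ranges: [-3.1, 3.1], [-0.84, 2.19], [0.05, 2.79], [-1.13, 4.28], [0.06, 2.93], [-2.69, 2.69]. Speed limits (rad/s): [2.22, 2.22, 2.79, 3.14, 3.14, 3.14].

## Interface

Orientations are given as [roll, pitch, yaw] about the fixed x, y, z axes, in that order (R = Rz(yaw) Ry(pitch) Rx(roll)).
In Python, from cell import state, read_camera, camera_model, job_done, env gives the robot as it stands.
- The arm moves only by the tool arm_command, never from a script. Its argument "steps" is a list of rows, each a list of 6 numbers: the shift along the tool's x, y, z in cm, then the turn, a rotation vector about the tool's x, y, z in degrees. In form: [[dx, dy, dz, rx, ry, rz], ...]. A call has 1 to 12 rows; each row is the pose to reach, as a shift and turn from the pose commanded when the call began, along the tool's axes at that moment; what a row does not reach only later rows make up. A row lasts 1/12 s, in which the tool goes at most 41.7 mm and 7.16 degrees, less where a joint would pass 70% of its speed; a pose out of reach is approached as far as the arm can. A call with a gripper value outside its range is refused whole. "jaw" is the finger opening in cm, from 0 to 9.51, set as the call begins (left out, the last holds). The fingers move at their own pace and stop on an object; the grip force is fixed at half the most. Time passes only in rows, so rows that repeat a pose let the fingers close. It gives the time, the measured TCP pose, the force and the opening at its end, in the units of the state.
- state(): the state, without advancing time (a new reading comes with each control period).
- read_camera(name): name is "scene" or "top" or "wrist"; returns the picture (400x640x3 uint8, red, green, blue); there is no depth.
- camera_model(name): a dict with "K" (3x3 intrinsics, pixels), "xyz" and "rotation" of the camera in the world. Camera axes: x right, y up, looking along -z (the intrinsics and any distortion apply to the point x, -y, -z); pixel columns grow to the right and rows downward; lengths in mm; the calibration is good to about 2 mm. The wrist camera is an equidistant fisheye: a pixel r from the principal point sees the ray r / f radians off the axis. A picture is of the moment at which its call begins: read the wrist's pose just before it. camera_model takes no time and is no camera call; for the wrist camera it gives the pose at the moment of the call.
- job_done(): hands the job in, once; it reports no verdict.
The state is a dict: "t": time; "joints": joint angles; "qvel": joint speeds; "tau": joint torques, N m; "eef_pos": TCP position; "tcp_rot": TCP orientation; "ft_force": force on the tool from outside, world axes, zero at the start; "moment": the same for the moment, N m; "opening": opening from 0.0 (shut) to 1.0 (fully open).
Only numpy, scipy, OpenCV 4.12 (cv2) and the standard library are available. Lean on these libraries where they do the work, as an engineer would, in place of code of your own. Each camera call takes 0.05 s, during which the arm holds its last target. There are 200 camera calls.

## Task

Pack the sample pots for transport: stand every pot upright in the tray of the grey carrier, then lay the slotted cover squarely on the carrier's two end towers with the edges in line and the slots over each other. Then take the two T-keys from their stand, put one down through the slots at each end until its collar rests on the cover, and give it a quarter turn so that its head is locked crosswise under the tower; leave the two blue-capped bottles where they stand.

Things in the scene. Friction and masses are not known exactly. Their poses are not given: they have to be found in the camera images.
- carrier: Grey carrier fixed to the bench, 100 mm (x) by 300 mm (y). At each end a tower (50 mm along y, centred at y = +-125 mm, top 84 mm above the bench). Between them an open tray 100 mm wide (x), 200 mm long (y), floor 6 mm above the bench, with side walls 30 mm high, 4 mm thick; pots may stand anywhere in it, best in a row along y. Origin: centre of its underside, z up. Its place and yaw vary.
- carrier_top (a point): Point over the carrier's centre at the height of the towers' top faces (84 mm above the bench): where the cover's origin belongs. Axes as the carrier's.
- slot_a (a point): Slot in the +y tower: centre of its mouth at the tower's top face; axes as the carrier's. Slot 35 mm along x, 12 mm along y, through an 8 mm plate; below it a space 40 mm wide (y) in which the head can turn. When the collar rests on the cover the key's origin is 18 mm below this point, the head 4 mm clear under the plate.
- slot_b (a point): Slot in the -y tower: centre of its mouth at the tower's top face; axes as the carrier's. Slot 35 mm along x, 12 mm along y, through an 8 mm plate; below it a space 40 mm wide (y) in which the head can turn. When the collar rests on the cover the key's origin is 18 mm below this point, the head 4 mm clear under the plate.
- cover: Flat aluminium plate, 100 mm (x) by 300 mm (y) by 5 mm, 350 g, lying on the bench, handle up. Two through slots 41 mm (x) by 18 mm (y) at y = +-125 mm. In its middle an upright black grip block 14 mm thick (x), 70 mm long (y), 5 to 40 mm above the underside. Origin: centre of its underside, z up. Either way round fits; only friction holds it until the keys are in.
- stand: White block fixed to the bench, 50 mm (x) by 150 mm (y) by 34 mm high, with a slot 40 mm either side of its centre along y; the keys stand in them heads down, wings along the stand's y, collars on its top (key origin 11 mm above the bench). Lift a key 35 mm to clear it. Origin: centre of its underside, z up.
- key_1: Steel T-key, 58 mm tall, 70 g, upright in the stand. From its foot: T-head 30 (its x) x 8 (y) x 6 mm; round shank 8 mm thick up to 23 mm; collar 32 mm in diameter, 23 to 28 mm; flat upright wing to hold it by, 36 mm along x (parallel to the head), 10 mm thick in y, 28 to 58 mm. Origin: centre of the head's underside, z up. Both keys are alike, fit either end and turn either way.
- key_2: Steel T-key, 58 mm tall, 70 g, upright in the stand. From its foot: T-head 30 (its x) x 8 (y) x 6 mm; round shank 8 mm thick up to 23 mm; collar 32 mm in diameter, 23 to 28 mm; flat upright wing to hold it by, 36 mm along x (parallel to the head), 10 mm thick in y, 28 to 58 mm. Origin: centre of the head's underside, z up. Both keys are alike, fit either end and turn either way.
- pot_1: Sample pot, one of two to four alike (None if absent): round clear plastic body 39 mm in diameter with a brown sample in its lowest 16 mm (so it is bottom-heavy), white screw cap 40 mm in diameter (its top 14 mm), 55 mm tall in all, about 50 g, standing on the bench. Origin: centre of its underside, z up through the cap.
- pot_2: Sample pot, one of two to four alike (None if absent): round clear plastic body 39 mm in diameter with a brown sample in its lowest 16 mm (so it is bottom-heavy), white screw cap 40 mm in diameter (its top 14 mm), 55 mm tall in all, about 50 g, standing on the bench. Origin: centre of its underside, z up through the cap.
- pot_3: Sample pot, one of two to four alike (None if absent): round clear plastic body 39 mm in diameter with a brown sample in its lowest 16 mm (so it is bottom-heavy), white screw cap 40 mm in diameter (its top 14 mm), 55 mm tall in all, about 50 g, standing on the bench. Origin: centre of its underside, z up through the cap.
- pot_4: Sample pot, one of two to four alike (None if absent): round clear plastic body 39 mm in diameter with a brown sample in its lowest 16 mm (so it is bottom-heavy), white screw cap 40 mm in diameter (its top 14 mm), 55 mm tall in all, about 50 g, standing on the bench. Origin: centre of its underside, z up through the cap.
- bottle_1: Bystander: amber lab bottle with a blue cap, 56 mm in diameter, 104 mm tall, standing on the bench beyond the carrier. Origin: centre of its underside. Leave it alone.
- bottle_2: Bystander: amber lab bottle with a blue cap, 56 mm in diameter, 104 mm tall, standing on the bench beyond the carrier. Origin: centre of its underside. Leave it alone.
Not all that is in view belongs to the job. Leave any purple look-alike of the pot_3 alone.

How it is judged (in metres and radians):
On the way, in this order (a step that is already met when the one before it is completed fails the run):
1. every pot stands upright in the carrier's tray (x of pot_1 in the frame of carrier between -0.036 and 0.036 m and y of pot_1 in the frame of carrier between -0.085 and 0.085 m and z of pot_1 in the frame of carrier between 0.002 and 0.012 m and angle between each of pot_1, pot_2, pot_3, pot_4's own z axis and vertical below 0.15 rad and x of pot_2 in the frame of carrier between -0.036 and 0.036 m and y of pot_2 in the frame of carrier between -0.085 and 0.085 m and z of pot_2 in the frame of carrier between 0.002 and 0.012 m and x of pot_3 in the frame of carrier between -0.036 and 0.036 m and y of pot_3 in the frame of carrier between -0.085 and 0.085 m and z of pot_3 in the frame of carrier between 0.002 and 0.012 m and x of pot_4 in the frame of carrier between -0.036 and 0.036 m and y of pot_4 in the frame of carrier between -0.085 and 0.085 m and z of pot_4 in the frame of carrier between 0.002 and 0.012 m), for 0.2 s.
2. the cover lies flat and squarely on the carrier's towers over the pots (horizontal distance between cover and carrier_top below 0.005 m and z of cover in the frame of carrier between 0.081 and 0.088 m and angle between the y axis of cover and the y axis of carrier, either way round below 0.05 rad and angle between cover's own z axis and vertical below 0.04 rad), for 0.2 s.
At the end, for the whole second after the job is handed in: Pots upright (0.15 rad) on the tray floor; cover flat on the towers, centred within 5 mm, square within 0.05 rad; a T-key upright in each slot, collar down on the cover (3.5 mm), head within 0.3 rad of a full quarter turn from the slot; all at rest (all of step 1 and all of step 2 and ((horizontal distance between key_1 and slot_a below 0.009 m and z of key_1 in the frame of carrier between 0.0635 and 0.0695 m and angle between the x axis of each of key_1, key_2 and the y axis of carrier, either way round below 0.3 rad and angle between each of key_1, key_2's own z axis and vertical below 0.12 rad and horizontal distance between key_2 and slot_b below 0.009 m and z of key_2 in the frame of carrier between 0.0635 and 0.0695 m) or (horizontal distance between key_1 and slot_b below 0.009 m and z of key_1 in the frame of carrier between 0.0635 and 0.0695 m and angle between the x axis of each of key_1, key_2 and the y axis of carrier, either way round below 0.3 rad and angle between each of key_1, key_2's own z axis and vertical below 0.12 rad and horizontal distance between key_2 and slot_a below 0.009 m and z of key_2 in the frame of carrier between 0.0635 and 0.0695 m)) and linear speed of each of pot_1, pot_2, pot_3, pot_4, cover, key_1, key_2 below 0.02 m/s); the robot touches nothing.
It fails at once if the blue-capped bottle 1 is moved by more than 30 mm (distance of bottle_1 from where it was at the start of the episode above 0.03 m).
It fails at once if the blue-capped bottle 2 is moved by more than 30 mm (distance of bottle_2 from where it was at the start of the episode above 0.03 m).
Of pot_1, pot_2, pot_3, pot_4 only 2 to 4 are there at a start; the rules pass over those that are not, and their reading is None.
At some moment in a run one of pot_1, pot_2, pot_3, pot_4, cover may be knocked a few centimetres aside while the robot is not near it.
It also fails if it takes over 210 s, if anything falls off the work surface, if the arm or the gripper's body presses on something with over 40 N, if the wrist force passes 120 N, or if a joint passes its speed limit or range.

## Working session

There is one attempt and no reset: what is moved stays moved. The work goes in short steps, Python scripts to look and compute and a tool call to move; the robot and the scene stay as the last step left them, time stands still between calls to the robot, and variables do not carry over. Pictures are saved under pics/ and viewed, about 12 in all and at most 16, crops included, and the job is handed in when it is done.

Besides the shell and the picture viewer there is one more tool, called after ">>>" as name([rows], argument=value, ...), one row to a line, values as JSON. arm_command: Moves the arm, as the interface text tells. Its arguments: {"type":"object","properties":{"steps":{"type":"array"},"jaw":{"type":"number"}},"required":["steps"]}

```bash
ls; mkdir -p pics; python3 - <<'E'
from cell import *
import cv2,numpy as np
print(state()); print(env.grip_point_offset)
ims=[]
for n in ["scene","top","wrist"]:
    im=read_camera(n); cv2.imwrite(f"pics/{n}0.png",im[:,:,::-1]); m=camera_model(n); print(n,{k:np.round(v,4).tolist() if not isinstance(v,str) else v for k,v in m.items()})
E
```

```text
pics
{'t': 0.0, 'joints': array([ 1.13443090e+00,  4.91564566e-01,  1.55944302e+00, -2.35844591e-06,
        1.09164324e+00, -1.05588798e-01]), 'qvel': array([ 0.00025143, -0.00121986,  0.00019609,  0.000614  , -0.0010408 ,
        0.00051436]), 'tau': array([ 1.73982335e-03, -6.12648940e+01, -2.58189690e+01,  6.92908466e-02,
        4.81537613e-02, -1.07557696e-04]), 'eef_pos': array([202.94728942, 591.10544966, 404.1607295 ]), 'tcp_rot': array([-3.14148321e+00,  1.05249548e-03,  1.24002084e+00]), 'ft_force': array([-0.26085106, -0.67614354,  0.4393278 ]), 'moment': array([ 0.00050864, -0.01073815, -0.03441549]), 'opening': 0.9977975443149645}
171.3
scene {'K': [[411.817, 0.0, 318.7445], [0.0, 411.817, 197.6964], [0.0, 0.0, 1.0]], 'xyz': [1118.2031, 83.6127, 758.5731], 'rotation': [0.7184, 0.0058, 1.6805]}
top {'K': [[414.9612, 0.0, 322.4663], [0.0, 414.9612, 202.2428], [0.0, 0.0, 1.0]], 'xyz': [445.7997, -1.3112, 1106.6388], 'rotation': [0.0953, 0.0103, -1.5759]}
wrist {'K': [[309.7069, 0.0, 320.2407], [0.0, 309.7069, 200.049], [0.0, 0.0, 1.0]], 'xyz': [124.3039, 617.8918, 384.6448], 'rotation': [-0.2956, 0.0006, 1.2405]}
```

View pics/top0.png

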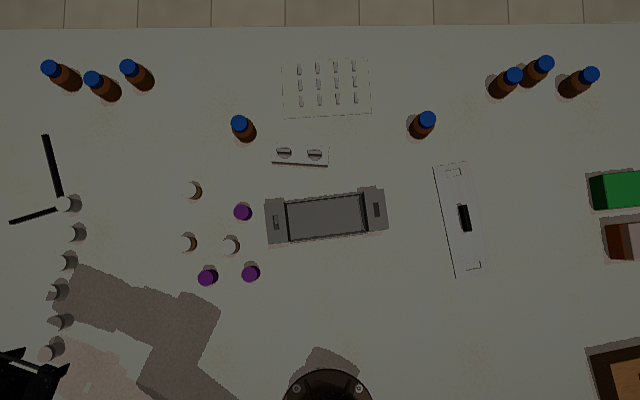

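View pics/scene0.png

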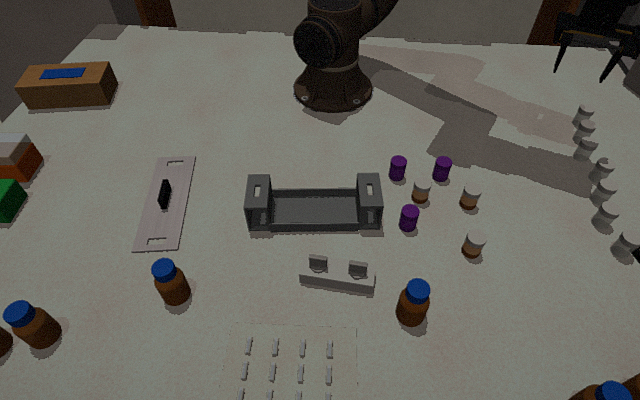

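Top view: carrier at (326,215), cover (460,220), stand with two keys (300,155). Pot candidates with white caps and brown below are (195,190), (189,243) and (231,245). Things that could be mistaken for pots are the purple ones at (243,212), (208,277), (251,273), and the column of white objects at the left, (68,203) to (52,352). I'll check these in a close crop.

```bash
cat > h.py <<'E'
import numpy as np, cv2
from scipy.spatial.transform import Rotation as R
from cell import *
def model(n):
    m=camera_model(n); return np.array(m["K"]),np.array(m["xyz"],float),R.from_euler("xyz",m["rotation"]).as_matrix()
def ray(n,uv,m=None):
    K,c,Rm=m or model(n); x=(uv[0]-K[0,2])/K[0,0]; y=(uv[1]-K[1,2])/K[1,1]
    if n=="wrist":
        r=np.hypot(x,y); s=np.sin(r)/max(r,1e-9); d=np.array([x*s,-y*s,-np.cos(r)])
    else: d=np.array([x,-y,-1.])
    d=Rm@d; return c,d/np.linalg.norm(d)
def on_plane(n,uv,z,m=None):
    c,d=ray(n,uv,m); return c+d*(z-c[2])/d[2]
def tri(rays):
    A=sum(np.eye(3)-np.outer(d,d) for c,d in rays); b=sum((np.eye(3)-np.outer(d,d))@c for c,d in rays)
    p=np.linalg.solve(A,b); return p,[float(np.linalg.norm(np.cross(p-c,d))) for c,d in rays]
def project(n,p,m=None):
    K,c,Rm=m or model(n); q=Rm.T@(np.asarray(p,float)-c); q=np.array([q[0],-q[1],-q[2]])
    if n=="wrist":
        h=np.hypot(q[0],q[1]); t=np.arctan2(h,q[2]); return K[:2,2]+K[0,0]*t*q[:2]/max(h,1e-9)
    return K[:2,2]+K[0,0]*q[:2]/q[2]
def bright(im,g=2.2): return np.clip(255*(im/255.)**(1/1.6)*1.3,0,255).astype(np.uint8)
def crop(im,x0,y0,x1,y1,s): return cv2.resize(bright(im[y0:y1,x0:x1]),None,fx=s,fy=s,interpolation=cv2.INTER_CUBIC)
E
python3 - <<'E'
from h import *
t=cv2.imread("pics/top0.png"); s=cv2.imread("pics/scene0.png")
a=crop(t,160,170,280,290,3); b=crop(s,380,140,500,260,3); c=crop(t,30,180,110,370,2); c=c[:360]
row2=crop(t,250,140,400,260,3) ; d=crop(s,560,90,640,260,2)
W=np.zeros((600,800,3),np.uint8); W[:240,:240]=a[:240] if 0 else cv2.resize(a,(240,240)); W[:240,240:480]=cv2.resize(b,(240,240)); W[:340,480:640]=c[:340]; W[:340,640:800]=d[:340]
r=crop(t,250,140,400,260,3); W[240:600,0:450]=r
W[340:600,460:800]=cv2.resize(crop(s,240,150,400,300,2),(340,260))
cv2.imwrite("pics/mos1.png",W)
E
```

```text
(no output)
```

View pics/mos1.png

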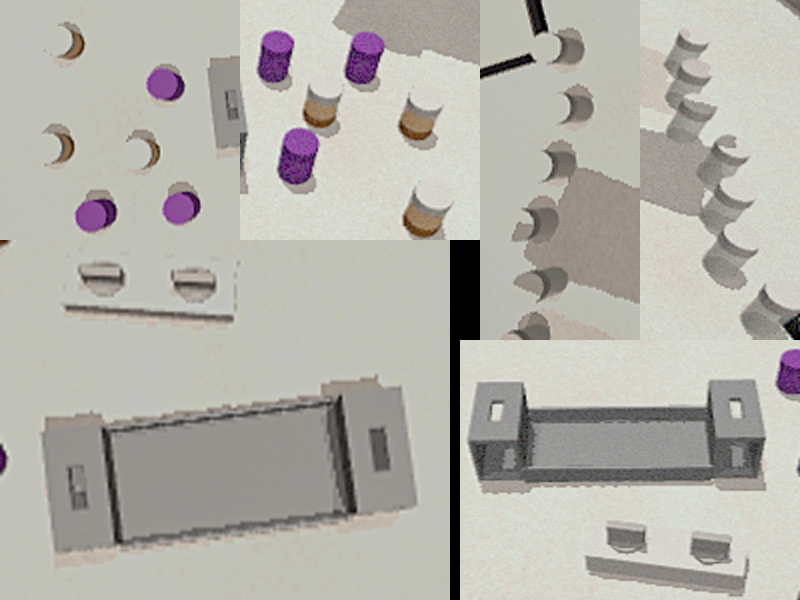

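The crop confirms three pots with a white cap and a brown base. The far-left column of white cylinders has no brown, and the purple ones are decoys. Now first estimates.

```bash
cat >> h.py <<'E'
def rows(p,yaw=None,s=None):
    """shift (cm, tool axes) and turn (deg about tool z) from the present pose to TCP p, tool down with yaw"""
    s=s or state(); Rm=R.from_euler("xyz",s["tcp_rot"]); sh=Rm.inv().apply(np.array(p)-s["eef_pos"])/10
    rv=np.zeros(3)
    if yaw is not None: 
        c=[(Rm.inv()*R.from_euler("xyz",[np.pi,0,yaw+k*np.pi])).as_rotvec(degrees=True) for k in (-1,0,1)]
        print("  turn options",np.round(c,2).tolist()); rv=min(c,key=np.linalg.norm)
    return np.round(np.r_[sh,rv],2)
E
python3 - <<'E'
from h import *
T=model("top");S=model("scene")
print("tower corners z84:")
P=[on_plane("top",u,84,T)[:2] for u in [(264.3,203.3),(269,243),(384,189.3),(388,229.3),(276.3,222.3),(376.7,210)]]
print(np.round(P,1).tolist(), "len",np.linalg.norm(P[0]-P[2]),np.linalg.norm(P[1]-P[3]),"w",np.linalg.norm(P[0]-P[1]),np.linalg.norm(P[2]-P[3]),"slots",np.linalg.norm(P[4]-P[5]))
for a,b in [((276.3,222.3),(370.4,189.2)),((376.7,210),(257.4,191))]:
    print("slot tri",tri([ray("top",a,T),ray("scene",b,S)]))
for a,b in [((193,191),(475,237)),((188.5,243),(470.5,189)),((230,245.5),(421.5,183))]:
    print("pot",np.round(on_plane("top",a,55,T),1),tri([ray("top",a,T),ray("scene",b,S)]))
# cover & stand contours
for n in("top","scene"):
    im=cv2.imread(f"pics/{n}0.png"); g=cv2.cvtColor(im,cv2.COLOR_BGR2GRAY)
    m=(g<40).astype(np.uint8); nn,l,st,ce=cv2.connectedComponentsWithStats(m)
    for i in range(1,nn):
        if 60<st[i,4]<2000: print(n,st[i].tolist(),ce[i].round(1).tolist())
E
```

```text
tower corners z84:
[[541.9, 152.9], [443.9, 140.5], [574.9, -144.0], [475.9, -151.9], [494.6, 122.9], [523.6, -125.1]] len 298.77044014996295 294.2232412436752 w 98.77804484857572 99.37018554890453 slots 249.60503989272607
slot tri (array([494.61035061, 124.6383285 ,  82.53811984]), [1.5869619261261518, 1.5869619261261947])
slot tri (array([ 523.65030706, -124.30877685,   79.96657001]), [1.2464727121679486, 1.2464727121679624])
pot [577.4 340.4  55. ] (array([578.39749492, 346.36221498,  49.84038585]), [4.083053357626191, 4.0830533576260475])
pot [444.9 348.6  55. ] (array([445.10211443, 352.91960816,  54.81824981]), [4.089737340694819, 4.08973734069506])
pot [438.1 243.2  55. ] (array([438.05386135, 244.43335687,  55.93586375]), [1.4257805183745695, 1.4257805183745602])
top [488, 55, 66, 44, 1317] [520.2, 76.8]
top [120, 59, 35, 32, 665] [137.1, 74.8]
top [41, 60, 42, 32, 763] [61.9, 75.3]
top [558, 67, 42, 31, 772] [577.8, 82.0]
top [83, 71, 39, 31, 708] [102.7, 86.0]
top [409, 111, 27, 28, 426] [420.9, 125.7]
top [231, 115, 26, 28, 456] [243.2, 128.9]
top [41, 134, 23, 64, 479] [5
[... 435 characters left out ...]

scene [109, 0, 68, 27, 1333] [146.2, 12.5]
scene [15, 62, 103, 47, 1913] [72.8, 93.2]
scene [40, 68, 46, 11, 113] [63.1, 74.3]
scene [0, 143, 43, 80, 1418] [18.5, 183.0]
scene [389, 162, 18, 19, 229] [396.7, 171.9]
scene [433, 162, 19, 20, 244] [440.8, 172.4]
scene [158, 179, 13, 30, 259] [164.2, 194.2]
scene [460, 200, 16, 10, 61] [466.4, 206.1]
scene [399, 210, 20, 22, 257] [407.7, 222.5]
scene [462, 247, 18, 12, 69] [468.8, 254.2]
scene [631, 247, 9, 16, 78] [636.4, 253.7]
scene [153, 260, 38, 46, 754] [174.2, 287.5]
scene [396, 286, 34, 41, 713] [411.1, 309.7]
scene [4, 302, 58, 47, 1216] [37.3, 328.0]
scene [0, 327, 13, 31, 273] [4.8, 341.6]
scene [569, 374, 71, 26, 808] [611.5, 390.6]
```

Measured: carrier centre ≈ (509, −1), yaw ≈ 0.115 rad; the slot spacing of 249.6 and tower heights of 80–82 mm agree with the text. The pots have cap-top heights of 50–56, also in agreement. Next I'll go over the pots for a close wrist view.

```bash
python3 - <<'E'
from h import *
print(rows([490,310,340],0.114))
E
```

```text
turn options [[-0.05, 0.03, -115.48], [0.02, 0.05, 64.52], [-0.05, 0.03, -115.48]]
[-1.726e+01  3.628e+01  6.440e+00  2.000e-02  5.000e-02  6.452e+01]
```

>>> arm_command([
  [-4,9,1.5,0,0,16],
  [-8,18,3,0,0,32],
  [-12,27,5,0,0,48],
  [-17.3,36.3,6.4,0,0,64.5],
  [-17.3,36.3,6.4,0,0,64.5],
  [-17.3,36.3,6.4,0,0,64.5],
  [-17.3,36.3,6.4,0,0,64.5],
  [-17.3,36.3,6.4,0,0,64.5],
  [-17.3,36.3,6.4,0,0,64.5],
  [-17.3,36.3,6.4,0,0,64.5],
  [-17.3,36.3,6.4,0,0,64.5],
  [-17.3,36.3,6.4,0,0,64.5],
], jaw=6.5)

```text
t: 1.15
eef_pos: [491.0, 308.4, 340.2]
tcp_rot: [3.141, 0.001, 0.112]
ft_force: [-0.7, 1.2, -0.3]
opening: 0.685
```

```bash
python3 - <<'E'
from h import *
s=state(); print(s["eef_pos"],s["tcp_rot"],s["qvel"].round(3),s["opening"])
m=model("wrist"); im=read_camera("wrist")[:,:,::-1]; cv2.imwrite("pics/w1.png",im); cv2.imwrite("pics/w1b.png",bright(im)); import pickle; pickle.dump(m,open("pics/w1.pkl","wb"))
for p in [(577,343,55),(445,350,55),(438,243,55),(490,310,0)]: print(project("wrist",p,m).round(1))
E
```

```text
[491.047495   308.38018299 340.16558956] [3.14139719e+00 9.85647110e-04 1.11556949e-01] [ 0.051 -0.015  0.009  0.006  0.004  0.012] 0.684932921185112
[419.4 175.8]
[273.7 150.7]
[259.6 259.5]
[320.2 185. ]
```

View pics/w1b.png

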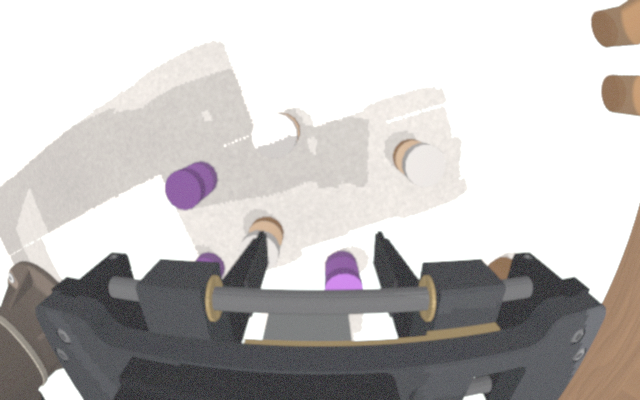

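Wrist view: pot A's cap is at (424,162), and pot B is near (280,132), overexposed. C is hidden by the finger. The predicted rows are about 13–15 px too low, so my top-view cap picks were biased, since the left edge is washed out. I'll move back 100 mm for a view with C visible and look at the unbrightened images.

>>> arm_command([
  [-2,-3,0,0,0,0],
  [-4,-6,0,0,0,0],
  [-6,-8,0,0,0,0],
  [-6,-10,0,0,0,0],
  [-6,-10,0,0,0,0],
  [-6,-10,0,0,0,0],
])

```text
t: 1.7
eef_pos: [417.6, 403.6, 340.9]
tcp_rot: [-3.141, -0.0, 0.118]
ft_force: [-0.2, -0.6, 0.1]
opening: 0.684
```

```bash
python3 - <<'E'
from h import *
import pickle
s=state(); print(s["eef_pos"],s["qvel"].round(3))
m=model("wrist"); im=read_camera("wrist")[:,:,::-1]; cv2.imwrite("pics/w2.png",im); pickle.dump(m,open("pics/w2.pkl","wb"))
a=cv2.imread("pics/w1.png")
def st(x): x=x.astype(float); return np.clip((x-90)*255/165,0,255).astype(np.uint8)
print(np.percentile(a,[50,90,99]),np.percentile(im,[50,90,99]))
P=[(577,350,55),(445,357,55),(438,247,55)]
m1=pickle.load(open("pics/w1.pkl","rb"))
W=np.zeros((600,800,3),np.uint8)
def put(im,c,x,y):
    x0,y0=int(c[0])-33,int(c[1])-33; x0=max(x0,0);y0=max(y0,0); t=cv2.resize(im[y0:y0+66,x0:x0+66],(264,264),interpolation=cv2.INTER_CUBIC); h,w=t.shape[:2]
    for k in range(0,66,10): cv2.line(t,(k*4,0),(k*4,4),(0,0,255)); cv2.line(t,(0,k*4),(4,k*4),(0,0,255))
    W[y:y+h,x:x+w]=t; print((x0,y0),"at",(x,y))
for i,p in enumerate(P):
    put(a,project("wrist",p,m1),i*266,0); put(im,project("wrist",p,m),i*266,266)
cv2.imwrite("pics/mos2.png",W)
E
```

```text
[417.61155543 403.56449414 340.93672841] [-0.039 -0.001  0.013 -0.004 -0.001 -0.01 ]
[144. 213. 216.] [148. 203. 207.]
(387, 135) at (0, 0)
(430, 233) at (0, 266)
(241, 109) at (266, 0)
(310, 218) at (266, 266)
(226, 222) at (532, 0)
(289, 303) at (532, 266)
```

View pics/mos2.png

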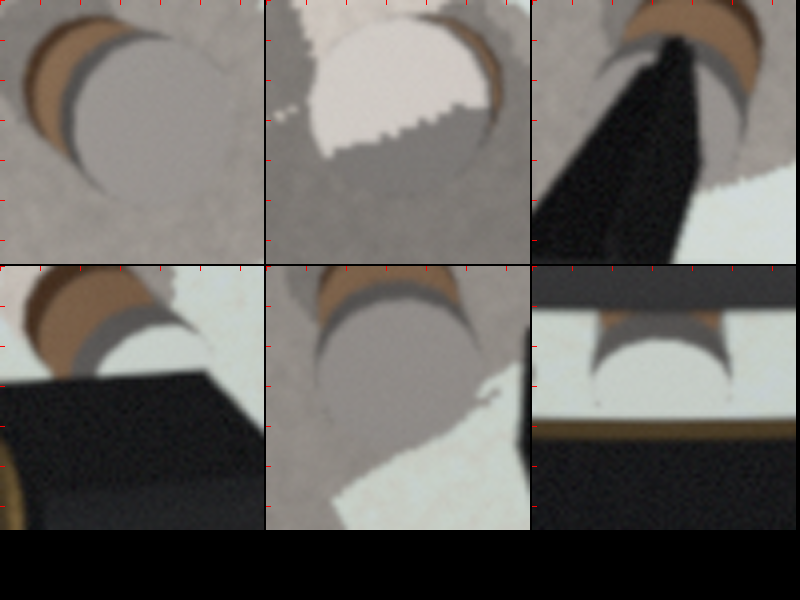

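```bash
python3 - <<'E'
from h import *
import pickle
m1,m2=[pickle.load(open(f"pics/w{i}.pkl","rb")) for i in(1,2)]; S=model("scene"); T=model("top")
print("A",on_plane("wrist",(425.8,165.5),55,m1).round(1),tri([ray("wrist",(425.8,165.5),m1),ray("scene",(475,237),S)]))
for n,a,b in [("B",(274.7,136),(343,246.5)),("C",(261.5,254),(321.7,338))]:
    print(n,on_plane("wrist",a,55,m1).round(1),on_plane("wrist",b,55,m2).round(1),tri([ray("wrist",a,m1),ray("wrist",b,m2)]))
t=cv2.imread("pics/top0.png"); 
for p in [(577,353,55),(445,360,55),(438,250,55)]: print(project("top",p,T))
E
```

```text
A [581.3 353.2  55. ] (array([581.10420836, 351.19864387,  53.36414538]), [1.9680261122898224, 1.9680261122899296])
B [444.8 362.9  55. ] [444.  361.9  55. ] (array([444.39096436, 362.63033066,  55.71177997]), [0.5924720579142837, 0.5924720579142888])
C [439.7 249.3  55. ] [437.9 244.   55. ] (array([438.80735388, 250.46564368,  60.1035779 ]), [2.0817334147189746, 2.0817334147190034])
[188.09171311 191.17268375]
[183.99407672 242.97390728]
[227.30944147 245.53418368]
```

Pots are at A (581,352), B (444.5,362.5) and C (438.5,248), with triangulated cap heights of 53–60 mm, as they should be. Taking B first.

```bash
python3 - <<'E'
from h import *
print(rows([444.5,362.5,207],0.115))
E
```

```text
turn options [[0.01, -0.0, -179.9], [-0.0, -0.0, 0.1], [0.01, -0.0, -179.9]]
[ 2.15  4.3  13.39 -0.   -0.    0.1 ]
```

>>> arm_command([
  [1.1,2.2,2,0,0,0],
  [2.15,4.3,5,0,0,0],
  [2.15,4.3,8,0,0,0],
  [2.15,4.3,11,0,0,0],
  [2.15,4.3,13.3,0,0,0],
  [2.15,4.3,13.3,0,0,0],
  [2.15,4.3,13.3,0,0,0],
  [2.15,4.3,13.3,0,0,0],
])

```text
t: 2.42
eef_pos: [445.8, 361.8, 209.0]
tcp_rot: [-3.141, -0.001, 0.114]
ft_force: [0.1, 0.0, -0.2]
opening: 0.687
```

>>> arm_command([
  [0,0,0,0,0,0],
  [0,0,0,0,0,0],
  [0,0,0,0,0,0],
  [0,0,0,0,0,0],
  [0,0,0,0,0,0],
  [0,0,0,0,0,0],
], jaw=3)

```text
t: 2.92
eef_pos: [445.4, 361.9, 208.3]
tcp_rot: [-3.141, -0.001, 0.114]
ft_force: [-1.1, 0.0, 6.3]
opening: 0.413
```

```bash
python3 - <<'E'
from h import *
s=state(); print(s["eef_pos"],s["opening"]*95.1,s["t"],s["qvel"].round(3))
s["eef_pos"]=s["eef_pos"]; print(rows([514.7,-50.7,215],0.115,s))
E
```

```text
[445.38864559 361.94284869 208.27116454] 39.29638165538787 2.9167 [-0.001  0.001 -0.001  0.002  0.    -0.001]
  turn options [[-0.06, 0.04, 179.96], [-0.02, -0.04, -0.04], [-0.06, 0.04, 179.96]]
[ 2.180e+00  4.179e+01 -6.900e-01 -2.000e-02 -4.000e-02 -4.000e-02]
```

>>> arm_command([
  [0,0,-4,0,0,0],
  [0.1,2,-8,0,0,0],
  [0.4,6,-11,0,0,0],
  [0.6,10,-11,0,0,0],
  [0.8,14,-11,0,0,0],
  [1,18,-11,0,0,0],
  [1.2,22,-11,0,0,0],
  [1.4,26,-11,0,0,0],
  [1.6,30,-11,0,0,0],
  [1.8,34,-11,0,0,0],
  [2,38,-11,0,0,0],
  [2.2,41.8,-11,0,0,0],
])

```text
t: 3.92
eef_pos: [514.8, -53.1, 317.8]
tcp_rot: [-3.142, -0.0, 0.114]
ft_force: [0.6, -0.3, -0.4]
opening: 0.413
```

```bash
python3 - <<'E'
from h import *
s=state(); print(s["eef_pos"],s["opening"]*95.1,s["t"],s["qvel"].round(3))
print(rows([514.7,-50.7,215],0.115,s))
m=model("wrist"); im=read_camera("wrist")[:,:,::-1]; cv2.imwrite("pics/w3.png",im); import pickle; pickle.dump(m,open("pics/w3.pkl","wb"))
E
```

```text
[514.79618053 -53.14500317 317.79448111] 39.300484344747304 3.9167 [-0.83   0.129 -0.259  0.001  0.124 -0.824]
  turn options [[-0.01, 0.0, 179.94], [-0.0, -0.01, -0.06], [-0.01, 0.0, 179.94]]
[ 2.000e-02 -2.400e-01  1.028e+01 -0.000e+00 -1.000e-02 -6.000e-02]
```

View pics/w3.png

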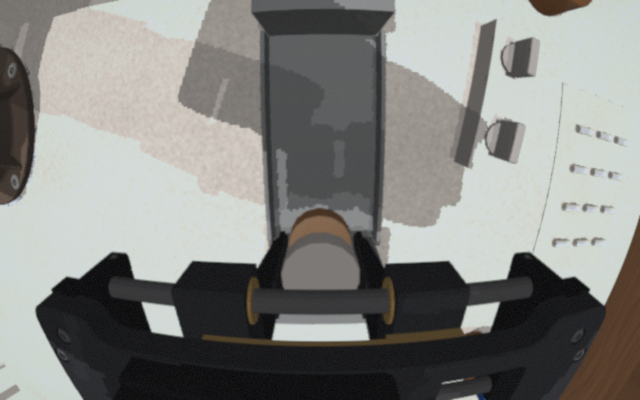

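The tray runs straight in the image (columns 265–380) and the pot at (320,265) is centred between its walls. Lowering.

>>> arm_command([
  [0,0,2.5,0,0,0],
  [0,0,5.5,0,0,0],
  [0,0,8,0,0,0],
  [0,0,9.5,0,0,0],
  [0,0,10.2,0,0,0],
  [0,0,10.2,0,0,0],
  [0,0,10.2,0,0,0],
])

```text
t: 4.55
eef_pos: [515.0, -50.9, 215.8]
tcp_rot: [-3.141, 0.0, 0.114]
ft_force: [-0.5, -0.2, 0.3]
opening: 0.413
```

>>> arm_command([
  [0,0,0,0,0,0],
  [0,0,0,0,0,0],
  [0,0,0,0,0,0],
  [0,0,0,0,0,0],
  [0,0,-3,0,0,0],
  [0,0,-6,0,0,0],
  [0,0,-10,0,0,0],
  [0,0,-10,0,0,0],
  [0,0,-10,0,0,0],
], jaw=5.8)

```text
t: 5.3
eef_pos: [514.9, -50.9, 317.8]
tcp_rot: [3.14, -0.004, 0.114]
ft_force: [-0.4, 0.9, -0.6]
opening: 0.616
```

```bash
python3 - <<'E'
from h import *
s=state(); print(s["eef_pos"],s["opening"]*95.1,s["t"])
print(rows([438.8,248.5,320],0.115,s))
E
```

```text
[514.86895101 -50.86771382 317.76150475] 58.57468501544904 5.3
  turn options [[-0.39, -0.13, 179.96], [0.08, -0.25, -0.04], [-0.39, -0.13, 179.96]]
[ -4.14 -30.61  -0.29   0.08  -0.25  -0.04]
```

```bash
cat >> h.py <<'E'
def brown(n,im):
    h=cv2.cvtColor(np.ascontiguousarray(im),cv2.COLOR_BGR2HSV); m=cv2.inRange(h,(3,70,30),(22,255,255)); k,l,st,ce=cv2.connectedComponentsWithStats(m)
    return [(ce[i].round(1).tolist(),int(st[i,4])) for i in range(1,k) if 8<st[i,4]<250]
E
python3 - <<'E'
from h import *
for n in("top","scene"):
    print(n,0,brown(n,cv2.imread(f"pics/{n}0.png"))); print(n,1,brown(n,read_camera(n)[:,:,::-1]))
E
```

```text
top 0 [([534.8, 72.7], 197), ([504.4, 84.2], 191), ([578.2, 83.1], 207), ([528.1, 86.4], 14), ([420.9, 127.9], 172), ([245.5, 132.4], 198), ([244.0, 141.8], 9), ([197.0, 193.3], 59), ([192.3, 243.9], 59), ([236.1, 245.5], 48), ([329.8, 371.6], 17), ([301.7, 380.8], 10), ([344.7, 380.8], 10), ([361.8, 394.9], 144), ([285.3, 397.5], 11)]
top 1 [([419.8, 129.2], 238), ([197.1, 193.2], 65), ([236.3, 245.7], 48), ([606.6, 357.0], 88), ([290.2, 365.2], 13)]
scene 0 [([142.2, 12.8], 219), ([150.0, 4.2], 11), ([163.4, 2.2], 9), ([348.0, 7.4], 227), ([573.1, 6.0], 116), ([166.1, 6.1], 14), ([539.7, 11.1], 27), ([564.6, 7.5], 12), ([158.4, 13.1], 10), ([325.1, 20.4], 28), ([334.9, 24.1], 38), ([314.4, 23.5], 36), ([538.7, 23.9], 9), ([550.7, 27.8], 12), ([536.5, 33.1], 49), ([327.3, 33.0], 14), ([622.8, 31.0], 42), ([583.7, 33.3], 105), ([560.6, 36.2], 9), ([531.4, 40.6], 19), ([555.4, 44.0], 22), ([340.9, 69.4], 17), ([300.4, 89.5], 165), ([113.9, 86.0], 9), ([364.7, 93.8], 80), ([352.6, 97.2], 16), ([309.4, 101.5], 11), ([315.9, 101.6], 14), ([326.1, 105.8], 48), ([316.8, 105.8], 9), ([338.8, 106.7], 18), ([419.1, 196.6], 171), ([467.5, 202.7], 184), ([470.3, 250.9], 205), ([54.1, 328.3], 18), ([4.1, 332.2], 44), ([2.8, 349.2], 43), ([633.4, 384.9], 206), ([586.1, 393.2], 245)]
scene 1 [([347.5, 9.0], 81), ([544.6, 6.1], 67), ([553.1, 5.3], 15), ([298.7, 20.2], 21), ([309.2, 54.8], 20), ([349.3, 66.0], 19), ([324.0, 69.8], 9), ([344.9, 69.3], 11), ([367.8, 81.1], 30), ([334.1, 82.7], 16), ([346.1, 86.2], 15), ([333.3, 88.3], 12), ([290.7, 91.7], 9), ([275.3, 96.2], 63), ([324.3, 93.8], 11), ([357.9, 97.3], 33), ([298.4, 100.7], 9), ([276.2, 105.5], 16), ([288.7, 104.8], 21), ([300.8, 131.6], 12), ([293.2, 147.1], 18), ([418.9, 196.6], 179), ([292.2, 210.4], 180), ([470.3, 250.9], 207), ([4.2, 342.0], 182)]
```

>>> arm_command([
  [-0.5,-4,0,0,0,0],
  [-1,-8,0,0,0,0],
  [-1.6,-12,0,0,0,0],
  [-2.2,-16,0,0,0,0],
  [-2.8,-20,0,0,0,0],
  [-3.4,-24,0,0,0,0],
  [-3.8,-28,0,0,0,0],
  [-4.1,-30.6,0,0,0,0],
  [-4.1,-30.6,0,0,0,0],
  [-4.1,-30.6,0,0,0,0],
  [-4.1,-30.6,0,0,0,0],
], jaw=7.5)

```text
t: 6.32
eef_pos: [439.2, 248.1, 314.8]
tcp_rot: [3.141, 0.002, 0.115]
ft_force: [0.8, 0.4, -0.1]
opening: 0.79
```

```bash
python3 - <<'E'
from h import *
s=state(); print(s["eef_pos"],s["opening"]*95.1,s["t"])
m=model("wrist"); im=read_camera("wrist")[:,:,::-1]; cv2.imwrite("pics/w4.png",im)
print("wrist brown",brown("wrist",im),"pred cap top",project("wrist",(438.8,248.5,55),m),"base front",project("wrist",(438.8-.1*19,248.5+19,8),m))
print(rows([438.8,248.5,208],0.115,s))
E
```

```text
[439.22714718 248.06166389 314.76535631] 75.16348255912195 6.3167
wrist brown [([637.8, 63.7], 88), ([417.5, 393.3], 66)] pred cap top [320.86859256 210.50684895] base front [321.21822603 175.34005903]
  turn options [[0.16, -0.05, 179.98], [0.03, 0.1, -0.02], [0.16, -0.05, 179.98]]
[-0.02 -0.05 10.68  0.03  0.1  -0.02]
```

A and C are unmoved, since their brown centroids are unchanged in both fixed cameras. Descend on C.

>>> arm_command([
  [0,0,3,0,0,0],
  [0,0,6,0,0,0],
  [0,0,9,0,0,0],
  [0,0,10.7,0,0,0],
  [0,0,10.7,0,0,0],
  [0,0,10.7,0,0,0],
])

```text
t: 6.87
eef_pos: [439.7, 247.5, 208.3]
tcp_rot: [3.141, 0.002, 0.113]
ft_force: [0.3, -0.0, 0.7]
opening: 0.787
```

>>> arm_command([
  [0,0,0,0,0,0],
  [0,0,0,0,0,0],
  [0,0,0,0,0,0],
  [0,0,0,0,0,0],
  [0,0,0,0,0,0],
  [0,0,0,0,0,0],
  [0,0,0,0,0,0],
], jaw=3)

```text
t: 7.45
eef_pos: [439.2, 248.5, 209.1]
tcp_rot: [-3.141, -0.0, 0.114]
ft_force: [-0.9, -0.8, 4.8]
opening: 0.414
```

```bash
python3 - <<'E'
from h import *
s=state(); print(s["eef_pos"],s["opening"]*95.1,s["t"])
print(rows([509,-1,318],0.115,s))
E
```

```text
[439.23678203 248.47324984 209.06144985] 39.32613270935834 7.45
  turn options [[-0.04, 0.02, 179.96], [-0.01, -0.03, -0.04], [-0.04, 0.02, 179.96]]
[ 4.090e+00  2.558e+01 -1.090e+01 -1.000e-02 -3.000e-02 -4.000e-02]
```

>>> arm_command([
  [0,0,-4,0,0,0],
  [0.2,1,-8,0,0,0],
  [0.7,4,-11,0,0,0],
  [1.3,8,-11,0,0,0],
  [2,12,-11,0,0,0],
  [2.6,16,-11,0,0,0],
  [3.2,20,-11,0,0,0],
  [3.8,23.5,-11,0,0,0],
  [4.1,25.6,-11,0,0,0],
  [4.1,25.6,-11,0,0,0],
  [4.1,25.6,-9,0,0,0],
  [4.1,25.6,-7,0,0,0],
])

```text
t: 8.45
eef_pos: [509.1, -1.4, 278.9]
tcp_rot: [3.141, -0.002, 0.113]
ft_force: [0.0, -0.0, -0.6]
opening: 0.414
```

>>> arm_command([
  [0,0,2,0,0,0],
  [0,0,4,0,0,0],
  [0,0,5.5,0,0,0],
  [0,0,6.2,0,0,0],
  [0,0,6.2,0,0,0],
  [0,0,6.2,0,0,0],
])

```text
t: 8.95
eef_pos: [509.2, -1.0, 216.9]
tcp_rot: [-3.141, 0.0, 0.115]
ft_force: [0.2, 0.1, 0.1]
opening: 0.412
```

>>> arm_command([
  [0,0,0,0,0,0],
  [0,0,0,0,0,0],
  [0,0,0,0,0,0],
  [0,0,0,0,0,0],
  [0,0,-3,0,0,0],
  [0,0,-6,0,0,0],
  [0,0,-10,0,0,0],
  [0,0,-10,0,0,0],
  [0,0,-10,0,0,0],
], jaw=5.8)

```text
t: 9.7
eef_pos: [509.2, -1.2, 318.8]
tcp_rot: [3.141, -0.005, 0.114]
ft_force: [-0.0, 0.0, 0.4]
opening: 0.613
```

```bash
python3 - <<'E'
from h import *
s=state(); print(s["eef_pos"],s["opening"]*95.1,s["t"])
print(rows([581,352.5,318],0.115,s))
print([b for b in brown("top",read_camera("top")[:,:,::-1]) if 180<b[0][0]<210],[b for b in brown("scene",read_camera("scene")[:,:,::-1]) if b[0][1]>140 and b[0][0]>200])
E
```

```text
[509.15154592  -1.22594426 318.77013494] 58.293794085943944 9.7
  turn options [[-0.41, -0.1, 179.96], [0.06, -0.26, -0.04], [-0.41, -0.1, 179.96]]
[ 11.17 -34.32   0.09   0.06  -0.26  -0.04]
[([197.1, 193.0], 63)] [([302.0, 144.5], 10), ([319.7, 147.1], 20), ([292.1, 210.4], 179), ([313.5, 210.3], 173), ([470.3, 250.9], 207), ([633.5, 385.7], 238), ([586.5, 393.0], 237), ([571.1, 397.9], 9)]
```

>>> arm_command([
  [1.3,-4,0,0,0,0],
  [2.6,-8,0,0,0,0],
  [3.9,-12,0,0,0,0],
  [5.2,-16,0,0,0,0],
  [6.5,-20,0,0,0,0],
  [7.8,-24,0,0,0,0],
  [9.1,-28,0,0,0,0],
  [10.4,-32,0,0,0,0],
  [11.2,-34.3,0,0,0,0],
  [11.2,-34.3,0,0,0,0],
  [11.2,-34.3,2,0,0,0],
  [11.2,-34.3,4,0,0,0],
], jaw=7.5)

```text
t: 10.8
eef_pos: [581.0, 352.6, 275.1]
tcp_rot: [3.141, 0.001, 0.115]
ft_force: [0.7, -0.7, -1.1]
opening: 0.788
```

>>> arm_command([
  [0,0,3,0,0,0],
  [0,0,5.5,0,0,0],
  [0,0,7,0,0,0],
  [0,0,7,0,0,0],
  [0,0,7,0,0,0],
])

```text
t: 11.22
eef_pos: [581.2, 351.8, 205.1]
tcp_rot: [3.141, 0.003, 0.114]
ft_force: [0.9, 0.2, 0.1]
opening: 0.791
```

>>> arm_command([
  [0,0,0,0,0,0],
  [0,0,0,0,0,0],
  [0,0,0,0,0,0],
  [0,0,0,0,0,0],
  [0,0,0,0,0,0],
  [0,0,0,0,0,0],
  [0,0,0,0,0,0],
], jaw=3)

```text
t: 11.8
eef_pos: [581.4, 352.3, 207.1]
tcp_rot: [-3.141, -0.001, 0.114]
ft_force: [-1.2, -0.6, 1.6]
opening: 0.414
```

```bash
python3 - <<'E'
from h import *
s=state(); print(s["eef_pos"],s["opening"]*95.1,s["t"])
print(rows([503.2,48.7,318],0.115,s))
E
```

```text
[581.38210203 352.33832056 207.13672024] 39.383611269734544 11.8
  turn options [[-0.05, 0.03, 179.96], [-0.02, -0.03, -0.04], [-0.05, 0.03, 179.96]]
[-1.122e+01  2.927e+01 -1.110e+01 -2.000e-02 -3.000e-02 -4.000e-02]
```

>>> arm_command([
  [0,0,-4,0,0,0],
  [-0.4,1,-8,0,0,0],
  [-1.6,4.2,-11.1,0,0,0],
  [-3.1,8,-11.1,0,0,0],
  [-4.6,12,-11.1,0,0,0],
  [-6.1,16,-11.1,0,0,0],
  [-7.6,20,-11.1,0,0,0],
  [-9.1,24,-11.1,0,0,0],
  [-10.5,27.5,-11.1,0,0,0],
  [-11.2,29.3,-11.1,0,0,0],
  [-11.2,29.3,-11.1,0,0,0],
  [-11.2,29.3,-9.1,0,0,0],
])

```text
t: 12.8
eef_pos: [503.9, 47.2, 300.2]
tcp_rot: [3.141, -0.005, 0.112]
ft_force: [1.4, 0.9, -1.1]
opening: 0.412
```

>>> arm_command([
  [0,0,2,0,0,0],
  [0,0,5,0,0,0],
  [0,0,7,0,0,0],
  [0,0,8.3,0,0,0],
  [0,0,8.3,0,0,0],
  [0,0,8.3,0,0,0],
])

```text
t: 13.3
eef_pos: [503.6, 48.8, 214.5]
tcp_rot: [-3.141, 0.001, 0.115]
ft_force: [0.5, 0.2, 0.4]
opening: 0.414
```

>>> arm_command([
  [0,0,0,0,0,0],
  [0,0,0,0,0,0],
  [0,0,0,0,0,0],
  [0,0,0,0,0,0],
  [0,0,-3,0,0,0],
  [0,0,-6,0,0,0],
  [0,0,-10,0,0,0],
  [0,0,-10,0,0,0],
  [0,0,-10,0,0,0],
], jaw=5.8)

```text
t: 14.05
eef_pos: [503.4, 48.5, 316.9]
tcp_rot: [3.141, -0.005, 0.114]
ft_force: [-0.2, -1.2, -0.7]
opening: 0.606
```

```bash
python3 - <<'E'
from h import *
s=state(); print(s["eef_pos"],s["opening"]*95.1,s["t"])
T=model("top"); S=model("scene")
def grip(a,b): # centroid of black grip block
    return tri([ray("top",a,T),ray("scene",b,S)])
r=[]
for n,x0,y0,x1,y1 in(("top",425,150,500,285),("scene",130,150,200,255)):
    im=read_camera(n)[:,:,::-1]; cv2.imwrite(f"pics/{n}5.png",im)
    g=cv2.cvtColor(np.ascontiguousarray(im),cv2.COLOR_BGR2GRAY); m=np.zeros_like(g); m[y0:y1,x0:x1]=(g[y0:y1,x0:x1]<40); M=cv2.moments(m,True); r.append((M["m10"]/M["m00"],M["m01"]/M["m00"]))
    print(n,r[-1],M["m00"],cv2.minAreaRect(cv2.findNonZero(m)))
    if n=="scene": print([b for b in brown(n,im) if b[0][1]>140 and 280<b[0][0]<360])
print(grip(*r))
print(rows([430,-290,340],0.115,s))
t5=cv2.imread("pics/top5.png"); s5=cv2.imread("pics/scene5.png")
cv2.imwrite("pics/mos3.png",np.vstack([np.hstack([cv2.resize(t5[150:290,240:500],None,fx=3,fy=3,interpolation=2)[:300,:780]])]+[np.hstack([cv2.resize(s5[140:270,120:400],None,fx=2.3,fy=2.3,interpolation=2),np.zeros((299,136,3),np.uint8)])[:299,:780]]))
E
```

```text
[503.42493745  48.47725821 316.8709054 ] 57.613997622152844 14.05
top (462.53113553113553, 218.4102564102564) 273.0 ((457.1539001464844, 221.7307891845703), (107.27994537353516, 27.296382904052734), 78.11134338378906)
scene (164.2423076923077, 194.2153846153846) 260.0 ((164.44119262695312, 193.7353057861328), (10.429031372070312, 29.346811294555664), 14.03624439239502)
[([346.4, 147.6], 20), ([292.1, 210.4], 177), ([313.4, 210.2], 172), ([334.4, 210.3], 174)]
(array([ 505.84253615, -358.55312477,   21.47200549]), [2.711068661130032, 2.7110686611301484])
  turn options [[-0.43, -0.06, 179.96], [0.04, -0.27, -0.04], [-0.43, -0.06, 179.96]]
[-11.14  32.79  -2.35   0.04  -0.27  -0.04]
```

View pics/mos3.png

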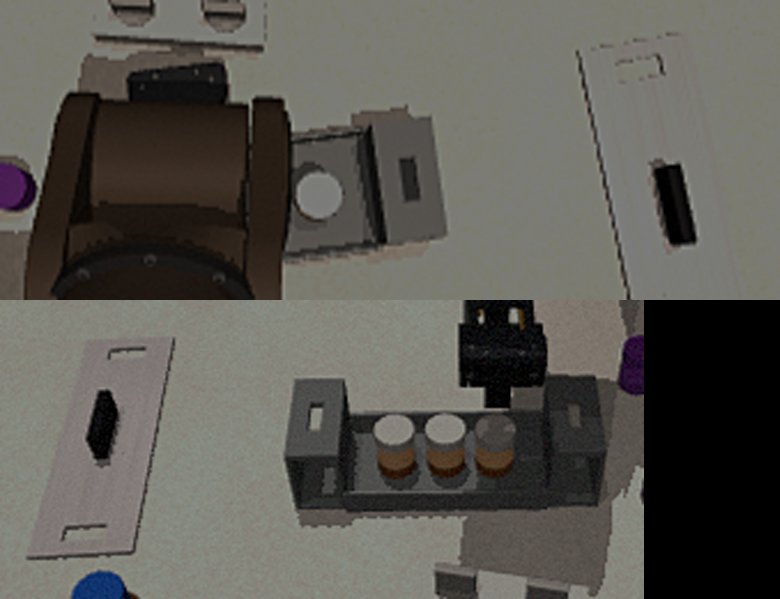

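All three pots stand upright in the tray (bottom half, at (395,445), (447,445), (495,445)); the cover lies at the right, unmoved. Next I'll go over the cover, jaws across its grip block.

>>> arm_command([
  [-0.4,3.4,-0.4,0,0,7.1],
  [-0.8,6.8,-0.8,0,0,14.2],
  [-1.2,10.2,-1.2,0,0,21.4],
  [-1.6,13.6,-1.6,0,0,28.5],
  [-2,17,-2,0,0,35.7],
  [-2.4,20.4,-2.3,0,0,42.8],
  [-2.8,23.8,-2.3,0,0,50],
  [-3.2,27.2,-2.3,0,0,57],
  [-3.6,30.6,-2.3,0,0,64.2],
  [-4,34,-2.3,0,0,71.3],
  [-4.2,37.4,-2.3,0,0,78.5],
  [-4.4,40.4,-2.3,0,0,85.6],
], jaw=5)

```text
t: 15.15
eef_pos: [505.5, -360.2, 335.8]
tcp_rot: [3.14, 0.002, -1.387]
ft_force: [0.7, 0.0, 0.3]
opening: 0.528
```

>>> arm_command([
  [0,0,0,0,0,0],
  [0,0,0,0,0,0],
  [0,0,0,0,0,0],
])

```text
t: 15.4
eef_pos: [505.6, -357.6, 336.2]
tcp_rot: [3.14, 0.002, -1.379]
ft_force: [-0.3, 1.4, -0.0]
opening: 0.526
```

```bash
python3 - <<'E'
from h import *
import pickle
s=state(); print(s["eef_pos"],s["tcp_rot"],s["opening"]*95.1,s["t"],s["qvel"].round(3))
m=model("wrist"); im=read_camera("wrist")[:,:,::-1]; cv2.imwrite("pics/w6.png",im); pickle.dump(m,open("pics/w6.pkl","wb"))
im=read_camera("top")[:,:,::-1];cv2.imwrite("pics/top6.png",im)
print("stand/keys etc later; predicted block centre",project("wrist",(506,-358.5,40),m))
E
```

```text
[ 505.63535219 -357.56351001  336.22727014] [ 3.14004938e+00  2.34138073e-03 -1.37851495e+00] 50.000725088512894 15.4 [ 0.018 -0.019  0.005 -0.001  0.001  0.001]
stand/keys etc later; predicted block centre [322.1539824  197.23746058]
```

View pics/w6.png

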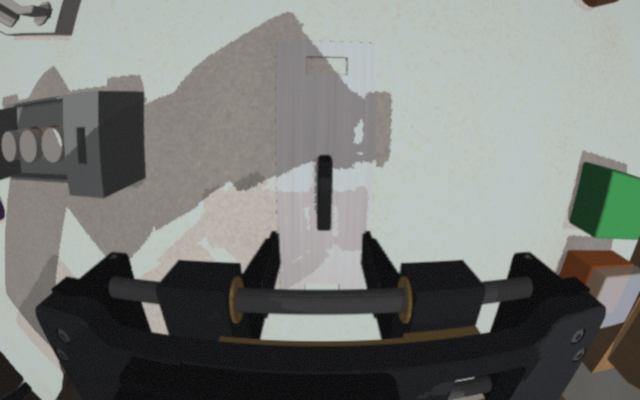

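Wrist view: grip block at (324,156–231), upper slot at cols 306–347 and rows 57–75, plate end at row 42. Compute cover centre from these.

```bash
python3 - <<'E'
from h import *
import pickle
m=pickle.load(open("pics/w6.pkl","rb")); im=cv2.imread("pics/w6.png"); g=cv2.cvtColor(im,cv2.COLOR_BGR2GRAY).astype(float)
mk=np.zeros(g.shape,np.uint8); mk[140:245,300:345]=g[140:245,300:345]<60
ys,xs=np.nonzero(mk); print("block rows",ys.min(),ys.max(),"cols",xs.min(),xs.max(), [ (r,int(xs[ys==r].min()),int(xs[ys==r].max())) for r in (156,160,180,200,215,225,229)])
print("nadir",project("wrist",(m[1][0],m[1][1],0),m))
f=on_plane("wrist",(324,ys.max()+.5),40,m); nz5=on_plane("wrist",(324,ys.min()-.5),5,m); n40=on_plane("wrist",(324,ys.min()-.5),40,m); print("far40",f,"near5",nz5,"near40",n40)
# lines: profiles
print("col profile rows 36..82 at cols 312-340:",g[36:84,312:341].mean(1).round(0).astype(int).tolist())
print("row profile cols 268..382 at rows 100-130:",g[120:150,268:382].mean(0).round(0).astype(int).tolist())
print("slot cols 298..355 rows 60-72",g[61:72,298:356].mean(0).round(0).astype(int).tolist())
print("low slot rows 270..292",g[268:296,312:334].mean(1).round(0).astype(int).tolist())
E
```

```text
block rows 156 229 cols 318 331 [(156, 320, 329), (160, 318, 331), (180, 318, 330), (200, 318, 330), (215, 318, 329), (225, 318, 329), (229, 320, 327)]
nadir [321.18392171 107.55293307]
far40 [ 474.47958685 -366.53488498   40.        ] near5 [ 539.50553956 -353.92078223    5.        ] near40 [ 544.8041557  -352.55669818   40.        ]
col profile rows 36..82 at cols 312-340: [190, 190, 190, 190, 186, 183, 187, 188, 187, 184, 182, 180, 178, 177, 176, 175, 173, 171, 170, 163, 141, 129, 146, 157, 159, 159, 159, 158, 155, 152, 150, 149, 148, 147, 145, 142, 140, 137, 136, 135, 134, 134, 133, 133, 133, 133, 133, 133]
row profile cols 268..382 at rows 100-130: [136, 135, 134, 133, 133, 134, 133, 130, 131, 134, 133, 133, 132, 132, 133, 134, 134, 133, 134, 133, 132, 132, 132, 130, 128, 130, 131, 132, 133, 133, 134, 134, 136, 136, 134, 132, 132, 132, 131, 131, 131, 131, 130, 129, 130, 130, 129, 129, 131, 133, 134, 134, 133, 133, 133, 133, 132, 131, 131, 129, 128, 129, 131, 132, 130, 129, 128, 130, 131, 132, 132, 133, 132, 132, 133, 134, 134, 134, 134, 134, 134, 134, 133, 133, 134, 139, 150, 161, 167, 171, 173, 174, 177, 174, 160, 144, 136, 135, 134, 133, 132, 131, 130, 131, 131, 131, 132, 134, 136, 136, 136, 136, 137, 137]
slot cols 298..355 rows 60-72 [132, 131, 132, 133, 134, 134, 134, 130, 122, 126, 128, 128, 128, 129, 129, 129, 131, 132, 132, 133, 132, 131, 131, 130, 131, 131, 131, 131, 132, 135, 141, 148, 153, 161, 171, 179, 185, 188, 190, 191, 191, 191, 192, 192, 192, 192, 189, 177, 153, 150, 179, 191, 193, 193, 192, 192, 191, 191]
low slot rows 270..292 [183, 184, 184, 184, 185, 186, 186, 186, 186, 186, 185, 185, 185, 186, 186, 189, 192, 193, 193, 193, 184, 143, 85, 47, 41, 43, 46, 51]
```

```bash
python3 - <<'E'
from h import *
import pickle
m=pickle.load(open("pics/w6.pkl","rb"))
e=on_plane("wrist",(326.5,40.7),5,m); so=on_plane("wrist",(326.5,55.3),5,m); L=on_plane("wrist",(305.3,66),5,m); Rr=on_plane("wrist",(348,66),5,m)
print(e,so,np.linalg.norm(e-so),"slot w",np.linalg.norm(L-Rr),(L+Rr)/2)
b=np.array([507,-360.2]); sc=so[:2]; 
for yaw in (.19,.2,.21): 
    d=np.array([np.cos(yaw),np.sin(yaw)]); print(yaw,"centre from end",e[:2]-150*d,"from slot edge",so[:2]-134*d)
v=sc-b; print("angle block->slot",np.arctan2(v[1],v[0]))
pl=on_plane("wrist",(278,80),5,m);pl2=on_plane("wrist",(278.5,180),5,m);print("left edge angle",np.arctan2(*(pl-pl2)[[1,0]]))
print("top camera block: ");T=model("top")
t=cv2.imread("pics/top6.png")
p=[on_plane("top",u,5,T) for u in [(433.5,167),(455.5,277)]]; print(p,np.arctan2(*(p[0]-p[1])[[1,0]]))
E
```

```text
[ 654.6924699  -333.82712972    5.        ] [ 639.73151752 -336.73965286    5.        ] 15.241813769842233 slot w 42.06283897430002 [ 629.16345634 -338.97813828    5.        ]
0.19 centre from end [ 507.39183463 -362.15596397] from slot edge [ 508.14295002 -362.04674479]
0.2 centre from end [ 507.68248322 -363.62752934] from slot edge [ 508.40259609 -363.36134319]
0.21 centre from end [ 507.98783269 -365.0961147 ] from slot edge [ 508.67537495 -364.67327944]
angle block->slot 0.17494353484393543
left edge angle 0.17775869292450397
top camera block: 
[array([ 644.30853729, -288.74748547,    5.        ]), array([ 352.81580189, -337.19495814,    5.        ])] 0.1646991961541204
```

Cover centre ≈ (507, −360), long axis at 0.175 rad; the slot and plate-end estimates agree within 1 mm. Descend and grip.

```bash
python3 - <<'E'
from h import *
print(rows([507,-360,201],0.175-np.pi/2))
E
```

```text
turn options [[-0.12, 0.07, -178.96], [0.05, 0.07, 1.04], [-0.12, 0.07, -178.96]]
[ 0.34 -0.06 13.61  0.05  0.07  1.04]
```

>>> arm_command([
  [0.3,-0.1,2,0,0,1],
  [0.3,-0.1,5,0,0,1],
  [0.3,-0.1,8,0,0,1],
  [0.3,-0.1,11,0,0,1],
  [0.3,-0.1,12.8,0,0,1],
  [0.3,-0.1,13.5,0,0,1],
  [0.3,-0.1,13.5,0,0,1],
  [0.3,-0.1,13.5,0,0,1],
])

```text
t: 16.17
eef_pos: [507.8, -360.3, 203.4]
tcp_rot: [-3.141, -0.0, -1.396]
ft_force: [0.9, 0.4, 0.9]
opening: 0.528
```

>>> arm_command([
  [0,0,0,0,0,0],
  [0,0,0,0,0,0],
  [0,0,0,0,0,0],
  [0,0,0,0,0,0],
  [0,0,0,0,0,0],
  [0,0,0,0,0,0],
  [0,0,0,0,0,0],
], jaw=0.5)

```text
t: 16.75
eef_pos: [507.4, -360.7, 202.9]
tcp_rot: [-3.141, -0.0, -1.397]
ft_force: [-1.3, 0.7, 2.7]
opening: 0.146
```

```bash
python3 - <<'E'
from h import *
s=state(); print(s["eef_pos"],s["tcp_rot"],s["opening"]*95.1,s["t"])
print(rows([509,-1,340],.115))
E
```

```text
[ 507.36215085 -360.74066593  202.92000918] [-3.14142741e+00 -6.21733986e-05 -1.39719883e+00] 13.906334431269695 16.75
  turn options [[-0.01, 0.0, 93.36], [-0.0, -0.01, -86.64], [-0.01, 0.0, 93.36]]
[-3.540e+01 -6.380e+00 -1.371e+01 -0.000e+00 -1.000e-02 -8.664e+01]
```

>>> arm_command([
  [0,0,-2,0,0,0],
  [0,0,-5,0,0,0],
  [0,0,-8,0,0,0],
  [0,0,-11,0,0,0],
  [0,0,-13,0,0,0],
  [-1,-0.2,-13.7,0,0,-2.5],
  [-3,-0.5,-13.7,0,0,-7.5],
  [-5.4,-1,-13.7,0,0,-13.5],
  [-8,-1.5,-13.7,0,0,-20],
  [-10.6,-2,-13.7,0,0,-26],
  [-13.2,-2.4,-13.7,0,0,-32],
  [-15.8,-2.8,-13.7,0,0,-38],
])

```text
t: 17.75
eef_pos: [507.3, -199.0, 339.3]
tcp_rot: [3.141, 0.001, -0.729]
ft_force: [0.3, 0.0, -2.5]
opening: 0.147
```

```bash
python3 - <<'E'
from h import *
s=state(); print(s["eef_pos"],s["tcp_rot"],s["opening"]*95.1,s["t"])
# commanded pose: start (507.4,-360.7,202.9,-1.397) + row
Rm=R.from_euler("xyz",[np.pi,0,-1.397]); p=np.array([507.3,-360.6,202.5])+Rm.apply([-158,-28,-137]); s["eef_pos"]=p; s["tcp_rot"]=(Rm*R.from_rotvec([0,0,-38],degrees=True)).as_euler("xyz"); print("cmd",p,s["tcp_rot"])
print(rows([509,-1,340],.115,s))
E
```

```text
[ 507.33012422 -199.02192814  339.34659269] [ 3.14146808e+00  8.71864947e-04 -7.28976358e-01] 13.980722538028926 17.75
cmd [ 507.55640085 -200.13837138  339.5       ] [ 3.14159265  0.         -0.73377488]
  turn options [[-0.0, -0.0, 131.37], [-0.0, 0.0, -48.63], [-0.0, -0.0, 131.37]]
[-13.23 -14.89  -0.05  -0.     0.   -48.63]
```

>>> arm_command([
  [-1.6,-1.8,0,0,0,-6],
  [-3.3,-3.7,0,0,0,-12],
  [-5,-5.6,0,0,0,-18],
  [-6.6,-7.4,0,0,0,-24],
  [-8.2,-9.2,0,0,0,-30],
  [-9.8,-11,0,0,0,-36],
  [-11.4,-12.8,0,0,0,-42],
  [-12.6,-14.2,0,0,0,-46],
  [-13.2,-14.9,0,0,0,-48.6],
  [-13.2,-14.9,0,0,0,-48.6],
  [-13.2,-14.9,0,0,0,-48.6],
])

```text
t: 18.67
eef_pos: [509.4, -1.0, 339.5]
tcp_rot: [-3.142, 0.0, 0.114]
ft_force: [-0.2, -0.8, -3.2]
opening: 0.147
```

```bash
python3 - <<'E'
from h import *
import pickle
s=state(); print(s["eef_pos"],s["tcp_rot"],s["opening"]*95.1,s["t"],s["qvel"].round(3),s["ft_force"])
m=model("wrist"); im=read_camera("wrist")[:,:,::-1]; cv2.imwrite("pics/w7.png",im); pickle.dump(m,open("pics/w7.pkl","wb"))
T=read_camera("top")[:,:,::-1]; cv2.imwrite("pics/top7.png",T); S=read_camera("scene")[:,:,::-1]; cv2.imwrite("pics/scene7.png",S)
W=np.zeros((600,800,3),np.uint8); W[:250,:800]=cv2.resize(im[:250],(800,312))[:250]; W[250:600,:467]=cv2.resize(bright(T[140:260,240:400]),(467,350)); W[250:600,470:800]=cv2.resize(bright(S[120:260,230:400]),(330,350))
W[:250]=cv2.resize(im[0:250],(800,250)); cv2.imwrite("pics/mos4.png",W)
E
```

```text
[509.36479211  -1.04265111 339.52232555] [-3.14150369e+00  4.75123513e-04  1.13772399e-01] 13.992219535574781 18.6667 [-0.024 -0.002 -0.004 -0.002  0.     0.008] [-0.21129955 -0.82310645 -3.20294652]
```

View pics/mos4.png

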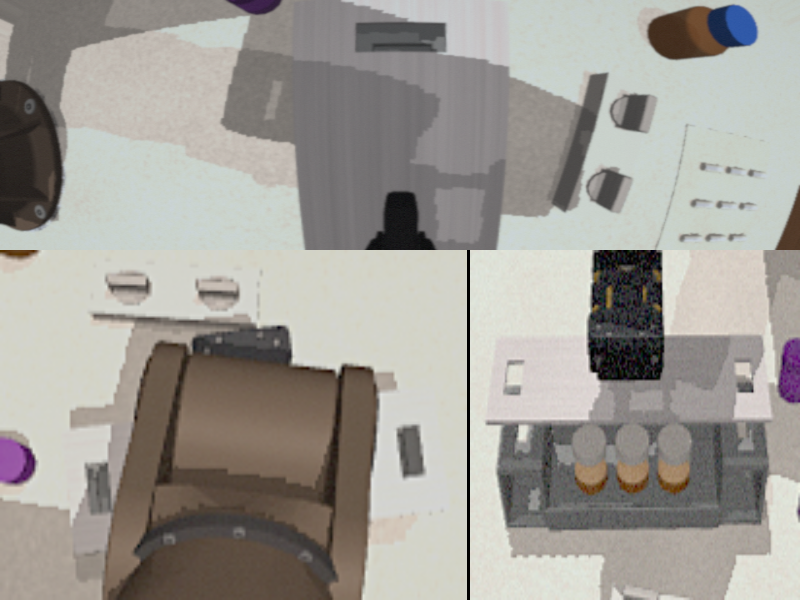

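The cover hangs level over the carrier; its slots show in the top view (mosaic (98,488) and (411,450)). I'll measure both slot pairs in the same top camera for the final alignment.

```bash
python3 - <<'E'
from h import *
import pickle
T=model("top")
t7=cv2.cvtColor(cv2.imread("pics/top7.png"),cv2.COLOR_BGR2GRAY); t0=cv2.cvtColor(cv2.imread("pics/top0.png"),cv2.COLOR_BGR2GRAY)
def slot(g,x0,y0,x1,y1,z,name,s=6):
    w=cv2.resize(g[y0:y1,x0:x1],None,fx=s,fy=s,interpolation=cv2.INTER_CUBIC); th,b=cv2.threshold(w,0,255,cv2.THRESH_BINARY_INV+cv2.THRESH_OTSU)
    k,l,st,ce=cv2.connectedComponentsWithStats(b); i=1+np.argmax(st[1:,4]); c,wh,a=cv2.minAreaRect(np.argwhere(l==i)[:,::-1].astype(np.float32))
    bx=cv2.boxPoints((c,wh,a)); P=np.array([on_plane("top",((u+.5)/s-.5+x0,(v+.5)/s-.5+y0),z,T)[:2] for u,v in bx]); 
    print(name,"thr",th,"centre",P.mean(0).round(1),"sides",np.linalg.norm(P[0]-P[1]).round(1),np.linalg.norm(P[1]-P[2]).round(1)); return P.mean(0)
zc=339.5-202.9+5
a=slot(t7,264,208,284,236,zc,"cover +y"); b=slot(t7,372,192,390,220,zc,"cover -y")
c=slot(t0,268,210,284,236,84,"carrier +y"); d=slot(t0,369,198,385,222,84,"carrier -y")
for p,q in((a,b),(c,d)): v=p-q; print("centre",(p+q)/2,"len",np.linalg.norm(v),"yaw",np.arctan2(-v[0],v[1]))
m=pickle.load(open("pics/w7.pkl","rb")); 
q=[on_plane("wrist",u,zc,m) for u in [(284.3,22),(357,22),(284.3,51),(356.8,51)]]; print("wrist cover slot",np.mean(q,0),[np.linalg.norm(q[0]-q[1]),np.linalg.norm(q[0]-q[2])])
E
```

```text
cover +y thr 72.0 centre [493.8 116.4] sides 64.8 34.3
cover -y thr 80.0 centre [ 522.6 -126.3] sides 18.6 41.5
carrier +y thr 53.0 centre [495.2 125.6] sides 14.2 36.9
carrier -y thr 51.0 centre [ 525.5 -123.7] sides 14.0 36.3
centre [508.20738067  -4.93285307] len 244.339650009286 yaw 0.11782868893900758
centre [510.34104989   0.9556183 ] len 251.19426355857607 yaw 0.12103766313475632
wrist cover slot [494.81419504 123.6099488  141.6       ] [np.float64(41.35804070134637), np.float64(17.729340595042302)]
```

>>> arm_command([
  [0.15,-0.2,0.5,0,0,-0.2],
  [0.15,-0.2,1.5,0,0,-0.2],
  [0.15,-0.2,2.5,0,0,-0.2],
  [0.15,-0.2,3.5,0,0,-0.2],
  [0.15,-0.2,4.3,0,0,-0.2],
  [0.15,-0.2,4.6,0,0,-0.2],
  [0.15,-0.2,4.6,0,0,-0.2],
  [0.15,-0.2,4.6,0,0,-0.2],
])

```text
t: 19.48
eef_pos: [510.8, 1.0, 293.6]
tcp_rot: [-3.141, 0.0, 0.118]
ft_force: [-0.2, 0.3, -2.8]
opening: 0.146
```

```bash
python3 - <<'E'
from h import *
import pickle
s=state(); print(s["eef_pos"],s["tcp_rot"],s["t"],s["ft_force"])
m=model("wrist"); im=read_camera("wrist")[:,:,::-1]; cv2.imwrite("pics/w8.png",im); pickle.dump(m,open("pics/w8.pkl","wb"))
T=read_camera("top")[:,:,::-1]; cv2.imwrite("pics/top8.png",T); S=read_camera("scene")[:,:,::-1]; cv2.imwrite("pics/scene8.png",S)
W=np.zeros((600,800,3),np.uint8)
def put(a,x0,y0,x1,y1,X,Y,s):
    t=cv2.resize(bright(a[y0:y1,x0:x1]),None,fx=s,fy=s,interpolation=cv2.INTER_CUBIC); W[Y:Y+t.shape[0],X:X+t.shape[1]]=t
put(im,270,0,370,60,0,0,4); put(T,365,190,395,235,410,0,6); put(T,260,198,290,248,600,0,6)
put(S,235,165,285,225,0,305,4.8); put(S,350,165,400,225,250,305,4.8); put(S,230,160,400,240,500,320,1.7)
cv2.imwrite("pics/mos5.png",W)
E
```

```text
[510.82040688   0.95909956 293.5650925 ] [-3.14143435e+00  3.03807085e-04  1.17767929e-01] 19.4833 [-0.17325239  0.30396169 -2.84520217]
```

View pics/mos5.png

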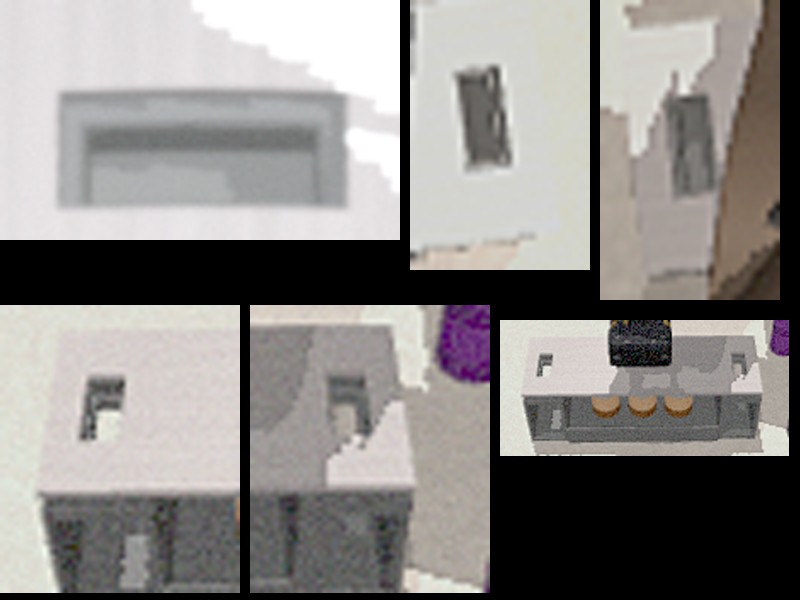

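```bash
python3 - <<'E'
from h import *
import pickle
m=pickle.load(open("pics/w8.pkl","rb")); Rc=R.from_euler("z",.118).as_matrix()
f=lambda u,z:(Rc.T@(on_plane("wrist",(u[0]/4-.4+270,u[1]/4-.4),z,m)-[510,0,0])).round(1)[:2]
print("cover far",f((203,92),95.6),"near",f((203,206),95.6),"left",f((58,150),95.6),f((348,150),95.6))
print("carrier far",f((203,127),84),f((203,124),84),"left",f((85,180),84),"right",f((318,180),84))
T=model("top"); g=cv2.cvtColor(cv2.imread("pics/top8.png"),cv2.COLOR_BGR2GRAY)
h=lambda u,z:(Rc.T@(on_plane("top",(u[0]/6-.4+365,u[1]/6-.4+190),z,T)-[510,0,0])).round(1)[:2]
u=[(457-410,70),(498-410,66),(512-410,165),(470-410,168)]; print("top: cover slot -y",[h(x,95.6).tolist() for x in u])
E
```

```text
cover far [  0.5 134.4] near [  0.5 117. ] left [-20.  125.9] [ 21.1 125.9]
carrier far [  0.5 131.9] [  0.5 132.4] left [-17.2 123.6] right [ 17.8 123.6]
top: cover slot -y [[20.6, -116.8], [20.1, -133.6], [-20.6, -133.8], [-19.7, -116.7]]
```

Wrist: cover slot centre (0.5, 125.7) against carrier slot (0.3, 126) in carrier axes, so they are aligned within 0.5 mm. Lower and release.

>>> arm_command([
  [0,0,0.2,0,0,0],
  [0,0,0.4,0,0,0],
  [0,0,0.6,0,0,0],
  [0,0,0.65,0,0,0],
  [0,0,0.65,0,0,0],
  [0,0,0.65,0,0,0],
])

```text
t: 20.13
eef_pos: [510.7, 1.0, 287.2]
tcp_rot: [-3.141, 0.0, 0.118]
ft_force: [-0.6, -0.1, -2.5]
opening: 0.142
```

>>> arm_command([
  [0,0,0.05,0,0,0],
  [0,0,0.05,0,0,0],
  [0,0,0.05,0,0,0],
  [0,0,0.05,0,0,0],
  [0,0,-1,0,0,0],
  [0,0,-4,0,0,0],
  [0,0,-8,0,0,0],
  [0,0,-8,0,0,0],
], jaw=5)

```text
t: 20.8
eef_pos: [511.4, 1.0, 373.0]
tcp_rot: [3.14, -0.008, 0.118]
ft_force: [-0.6, 0.2, 0.3]
opening: 0.521
```

```bash
python3 - <<'E'
from h import *
s=state(); print(s["eef_pos"],s["tcp_rot"],s["t"],s["opening"])
# stand and keys: top0 + scene0
T=model("top");S=model("scene")
# keys' wing tops, stand corners by hand from mosaic 1: top crop origin(250,140) x3 at y240 ; scene crop 2.125/1.733 origin (240,150) at (460,340)
for nm,a,b in [("key L",(250+100/3,140+(270-240)/3),(240+(710-460)/2.125,150+(538-340)/1.733)),("key R",(250+193/3,140+(273-240)/3),(240+(627-460)/2.125,150+(527-340)/1.733))]:
    print(nm,a,b,tri([ray("top",a,T),ray("scene",b,S)]),on_plane("top",a,69,T))
print(rows([640,60,330],None))
W=np.zeros((600,800,3),np.uint8)
t=cv2.imread("pics/top0.png");c=cv2.imread("pics/scene0.png")
W[:300,:450]=cv2.resize(bright(t[135:185,260:335]),(450,300),interpolation=2); W[300:600,:600]=cv2.resize(bright(c[245:300,285:395]),(600,300),interpolation=2)
cv2.imwrite("pics/mos6.png",W)
E
```

```text
[511.4283233    0.9639117  373.00286487] [ 3.13961889 -0.00839352  0.11792737] 20.8 0.5212970840175408
key L (283.3333333333333, 150.0) (357.6470588235294, 264.2527409117138) (array([680.15325083, 108.07778696,  65.05507438]), [0.10730693454711175, 0.10730693454707546]) [679.2590502  107.77060118  69.        ]
key R (314.3333333333333, 151.0) (318.5882352941177, 257.90536641661856) (array([676.07546447,  29.71480744,  68.58540643]), [0.8503663761618853, 0.8503663761618702]) [676.0867645  28.8586842  69.       ]
[13.43 -4.36  4.4   0.    0.    0.  ]
```

```bash
python3 - <<'E'
from h import *
print(rows([676,10,300],-0.05))
E
```

```text
turn options [[0.73, 0.11, -170.38], [0.07, -0.49, 9.62], [0.73, 0.11, -170.38]]
[16.39  1.02  7.44  0.07 -0.49  9.62]
```

>>> arm_command([
  [4,0.2,0,0,0,3],
  [8,0.5,0,0,0,6],
  [12,0.8,1,0,0,9.6],
  [16.4,1,4,0,0,9.6],
  [16.4,1,7.4,0,0,9.6],
  [16.4,1,7.4,0,0,9.6],
  [16.4,1,7.4,0,0,9.6],
  [16.4,1,7.4,0,0,9.6],
  [16.4,1,7.4,0,0,9.6],
], jaw=4.5)

```text
t: 21.55
eef_pos: [674.4, 10.2, 295.9]
tcp_rot: [3.142, -0.003, -0.05]
ft_force: [0.7, 0.3, 0.8]
opening: 0.474
```

```bash
python3 - <<'E'
from h import *
import pickle
s=state(); print(s["eef_pos"],s["tcp_rot"],s["t"],s["qvel"].round(3))
m=model("wrist"); im=read_camera("wrist")[:,:,::-1]; cv2.imwrite("pics/w9.png",im); pickle.dump(m,open("pics/w9.pkl","wb"))
for n in ("top","scene"): cv2.imwrite(f"pics/{n}9.png",read_camera(n)[:,:,::-1])
for p in [(680,108,69),(676,30,69)]: print(project("wrist",p,m))
sc=cv2.imread("pics/scene9.png"); tp=cv2.imread("pics/top9.png")
W=np.zeros((600,800,3),np.uint8); W[:360,:]=cv2.resize(im[60:276,80:560],(800,360),interpolation=2); W[360:600,:400]=cv2.resize(bright(sc[150:246,240:400]),(400,240)); W[360:600,400:]=cv2.resize(bright(tp[170:266,250:410]),(400,240)); cv2.imwrite("pics/mos7.png",W)
E
```

```text
[674.39873947  10.23633902 295.85677074] [ 3.14156980e+00 -3.07158427e-03 -4.98385212e-02] 21.55 [-0.003 -0.008 -0.    -0.001 -0.006  0.001]
[320.94796023  85.71686693]
[320.69439464 199.67923154]
```

View pics/mos7.png

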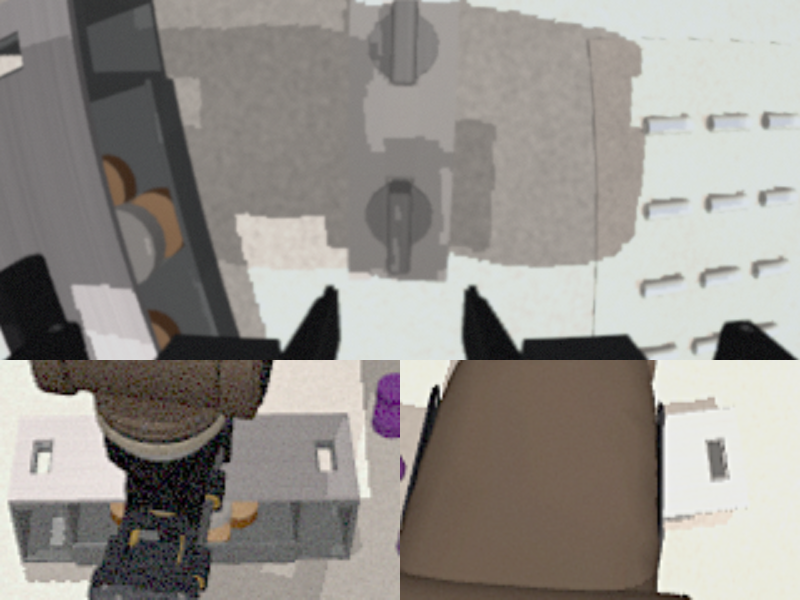

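The cover lies on the carrier with the slots lined up. Keys stand at mosaic (400,232) and (404,40), within 1–2 px of prediction. The middle pot now appears nearer the +x wall, apparently knocked but upright; I'll recheck it. Gripping key R.

```bash
python3 - <<'E'
from h import *
print(rows([675.8,30,232],-0.05))
S=cv2.imread("pics/scene9.png"); print([b for b in brown("s",S) if b[0][1]>180 and 230<b[0][0]<400])
E
```

```text
turn options [[0.27, -0.0, -179.99], [-0.0, -0.17, 0.01], [0.27, -0.0, -179.99]]
[ 0.02 -1.98  6.34 -0.   -0.17  0.01]
[([324.8, 205.6], 16), ([286.5, 210.4], 45), ([333.4, 214.0], 167), ([304.0, 211.0], 12), ([293.4, 220.7], 22), ([312.1, 224.9], 19), ([319.6, 237.8], 12)]
```

>>> arm_command([
  [0,-1,0,0,0,0],
  [0,-2,0.5,0,0,0],
  [0,-2,2.5,0,0,0],
  [0,-2,4.5,0,0,0],
  [0,-2,5.8,0,0,0],
  [0,-2,6.3,0,0,0],
  [0,-2,6.3,0,0,0],
  [0,-2,6.3,0,0,0],
])

```text
t: 22.37
eef_pos: [676.0, 30.5, 230.6]
tcp_rot: [-3.141, -0.0, -0.05]
ft_force: [-0.4, -0.2, -0.8]
opening: 0.473
```

>>> arm_command([
  [0,0,0,0,0,0],
  [0,0,0,0,0,0],
  [0,0,0,0,0,0],
  [0,0,0,0,0,0],
  [0,0,0,0,0,0],
  [0,0,0,0,0,0],
  [0,0,0,0,0,0],
], jaw=0.3)

```text
t: 22.95
eef_pos: [675.8, 30.2, 230.4]
tcp_rot: [-3.142, -0.0, -0.05]
ft_force: [-0.1, -0.0, 1.8]
opening: 0.106
```

```bash
python3 - <<'E'
from h import *
s=state(); print(s["eef_pos"],s["tcp_rot"],s["opening"]*95.1,s["t"])
print(rows([525.5,-124.5,390],.118+np.pi/2,s))
E
```

```text
[675.77214558  30.24245407 230.42718952] [-3.14151387e+00 -2.39118051e-04 -4.98578092e-02] 10.070632867322733 22.95
  turn options [[-0.01, -0.01, 80.38], [0.01, -0.01, -99.62], [-0.01, -0.01, 80.38]]
[-1.423e+01  1.620e+01 -1.596e+01 -1.000e-02 -1.000e-02  8.038e+01]
```

>>> arm_command([
  [0,0,-2,0,0,0],
  [0,0,-5,0,0,0],
  [0,0,-9,0,0,0],
  [-0.5,0.5,-12,0,0,3],
  [-2,2.2,-14,0,0,10],
  [-3.6,4.1,-14,0,0,17],
  [-5.2,5.9,-14,0,0,24],
  [-6.8,7.7,-14,0,0,31],
  [-8.4,9.5,-14,0,0,38],
  [-10,11.4,-14,0,0,45],
  [-11.6,13.2,-14,0,0,52],
  [-13.2,15,-14,0,0,59],
])

```text
t: 23.95
eef_pos: [535.5, -113.7, 370.2]
tcp_rot: [-3.142, 0.0, -1.086]
ft_force: [0.4, -0.1, -0.8]
opening: 0.101
```

```bash
python3 - <<'E'
from h import *
s=state(); print(s["eef_pos"],s["tcp_rot"],s["opening"]*95.1,s["t"])
Rm=R.from_euler("xyz",[np.pi,0,-.05]); p=np.array([675.8,30.2,230.4])+Rm.apply([-132,150,-140]); s["eef_pos"]=p; s["tcp_rot"]=(Rm*R.from_rotvec([0,0,59],degrees=True)).as_euler("xyz"); print(p)
print(rows([525,-123.8,333],.118-np.pi/2,s))
E
```

```text
[ 535.46499581 -113.66366258  370.24738075] [-3.14150455e+00  2.29105726e-05 -1.08554865e+00] 9.640786005616121 23.95
[ 536.46809024 -113.01528872  370.4       ]
  turn options [[0.0, 0.0, -158.63], [0.0, -0.0, 21.37], [0.0, 0.0, -158.63]]
[ 0.41  1.52  3.74  0.   -0.   21.37]
```

>>> arm_command([
  [0.2,0.7,1,0,0,7],
  [0.3,1.2,2,0,0,14],
  [0.4,1.5,3,0,0,21.4],
  [0.4,1.5,3.7,0,0,21.4],
  [0.4,1.5,3.7,0,0,21.4],
  [0.4,1.5,3.7,0,0,21.4],
])

```text
t: 24.45
eef_pos: [525.3, -123.5, 333.1]
tcp_rot: [3.141, 0.0, -1.449]
ft_force: [-0.1, -0.3, -0.4]
opening: 0.103
```

```bash
python3 - <<'E'
from h import *
import pickle
s=state(); print(s["eef_pos"],s["tcp_rot"],s["t"],s["opening"]*95.1)
m=model("wrist"); im=read_camera("wrist")[:,:,::-1]; cv2.imwrite("pics/w10.png",im); pickle.dump(m,open("pics/w10.pkl","wb"))
for n in ("top","scene"): cv2.imwrite(f"pics/{n}10.png",read_camera(n)[:,:,::-1])
print("slot pred",project("wrist",(525,-123.8,89),m),"foot",project("wrist",(*s["eef_pos"][:2],s["eef_pos"][2]-219.4),m))
S=cv2.imread("pics/scene10.png"); print([b for b in brown("s",S) if b[0][1]>180 and 230<b[0][0]<400])
sc=cv2.imread("pics/scene10.png"); 
W=np.zeros((600,800,3),np.uint8); W[:400,:]=cv2.resize(bright(im[140:280,180:460]),(800,400),interpolation=2); W[400:600,:400]=cv2.resize(bright(sc[150:240,230:410]),(400,200)); W[400:600,400:600]=cv2.resize(bright(sc[165:225,230:290]),(200,200),interpolation=2); cv2.imwrite("pics/mos8.png",W)
E
```

```text
[ 525.32326237 -123.46322045  333.13421727] [ 3.14123107e+00  3.00198013e-04 -1.44887426e+00] 24.45 9.83903385104738
slot pred [320.74736487 217.53366543] foot [320.34659999 229.33780669]
[([291.8, 211.3], 157), ([330.1, 215.0], 222)]
```

View pics/mos8.png

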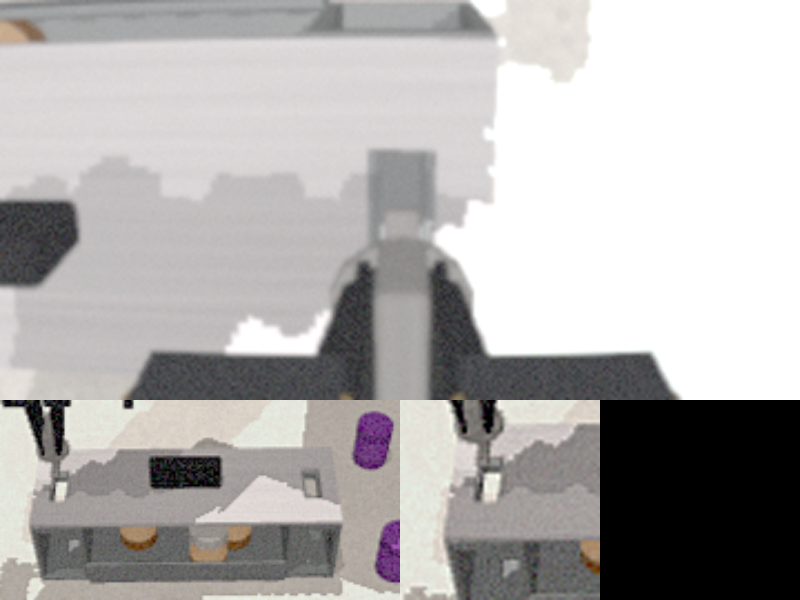

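```bash
python3 - <<'E'
from h import *
import pickle
m=pickle.load(open("pics/w10.pkl","rb")); Rc=R.from_euler("z",.118).as_matrix()
f=lambda u,z:(Rc.T@(on_plane("wrist",((u[0]+.5)/2.857-.5+180,(u[1]+.5)/2.857-.5+140),z,m)-[510,0,0])).round(1)[:2]
print("slot near",f((401.5,150),89),"L",f((368,180),89),"R",f((435,180),89),"head near",f((402,212),113.7),f((385,212),113.7),f((420,212),113.7),"head top",f((402,240),119.7))
s=state(); print("tcp in carrier",Rc.T@(s["eef_pos"]-[510,0,0]))
im=cv2.imread("pics/w10.png"); g=cv2.cvtColor(im,cv2.COLOR_BGR2GRAY)
print(g[188:232,318:323].mean(1).round().astype(int).tolist())
print(g[198:212:4,304:336].tolist())
E
```

```text
slot near [  20.6 -124.2] L [  12.3 -115.3] R [  12.4 -133.1] head near [  12.1 -124.4] [  12.1 -120.3] [  12.1 -128.7] head top [   7.3 -124.4]
tcp in carrier [   0.73196603 -124.32952604  333.65716825]
[127, 127, 125, 120, 99, 80, 72, 71, 71, 71, 69, 70, 70, 70, 70, 70, 71, 70, 70, 69, 70, 69, 70, 69, 68, 73, 83, 88, 92, 91, 91, 90, 91, 89, 82, 73, 66, 64, 65, 64, 64, 65, 64, 64]
[[124, 123, 122, 119, 105, 88, 81, 76, 71, 69, 70, 71, 70, 70, 69, 70, 69, 69, 69, 72, 71, 72, 68, 63, 66, 73, 78, 83, 101, 118, 124, 124], [104, 103, 102, 99, 90, 75, 68, 65, 62, 65, 69, 71, 71, 68, 71, 69, 69, 70, 72, 69, 71, 71, 69, 65, 62, 68, 72, 84, 102, 120, 124, 124], [103, 103, 101, 99, 88, 74, 68, 63, 64, 66, 68, 69, 71, 70, 70, 69, 70, 70, 70, 71, 68, 69, 66, 64, 65, 68, 70, 78, 97, 116, 121, 121], [105, 104, 105, 101, 93, 77, 70, 66, 65, 69, 68, 71, 68, 68, 71, 69, 70, 70, 69, 68, 70, 71, 67, 65, 65, 67, 68, 77, 91, 101, 105, 103]]
```

```bash
python3 - <<'E'
from h import *
import pickle
m=pickle.load(open("pics/w10.pkl","rb")); Rc=R.from_euler("z",.118).as_matrix()
f=lambda u,z:(Rc.T@(on_plane("wrist",((u[0]+.5)/2.857-.5+180,(u[1]+.5)/2.857-.5+140),z,m)-[510,0,0])).round(1)[:2]
print("wing top near end-18:",f((402,293),171.7)[0]-18,"collar low edge-16:",f((402,238),136.7)[0]-16,"head-15:",f((402,211),113.7)[0]-15)
im=cv2.imread("pics/w10.png"); g=cv2.cvtColor(im,cv2.COLOR_BGR2GRAY); print(g[218:262,318:323].mean(1).round().astype(int).tolist())
s=state(); p=s["eef_pos"]+Rc@[2,0,0]; p[2]=316; print(rows(p,.118-np.pi/2,s))
E
```

```text
wing top near end-18: -0.3999999999999986 collar low edge-16: -1.5999999999999996 head-15: -2.5999999999999996
[91, 90, 91, 89, 82, 73, 66, 64, 65, 64, 64, 65, 64, 64, 65, 65, 65, 64, 64, 63, 65, 67, 66, 68, 73, 80, 83, 86, 87, 87, 88, 87, 87, 87, 87, 88, 87, 86, 86, 87, 86, 87, 87, 86]
  turn options [[0.02, -0.06, -179.88], [-0.04, -0.01, 0.12], [0.02, -0.06, -179.88]]
[ 0.   -0.2   1.77 -0.04 -0.01  0.12]
```

>>> arm_command([
  [0,-0.2,0.5,0,0,0],
  [0,-0.25,1.2,0,0,0],
  [0,-0.25,1.8,0,0,0],
  [0,-0.25,2,0,0,0],
  [0,-0.25,2,0,0,0],
  [0,-0.25,2,0,0,0],
])

```text
t: 25.1
eef_pos: [527.6, -123.3, 313.0]
tcp_rot: [3.141, 0.0, -1.453]
ft_force: [0.6, -0.1, -0.3]
opening: 0.103
```

```bash
cat > k.py <<'E'
from h import *
import pickle,sys
s=state(); n=sys.argv[1]; sgn=int(sys.argv[2])
Rc=R.from_euler("z",.118).as_matrix()
m=model("wrist"); im=read_camera("wrist")[:,:,::-1]; cv2.imwrite(f"pics/{n}.png",im); g=cv2.cvtColor(np.ascontiguousarray(im),cv2.COLOR_BGR2GRAY).astype(float)
print("tcp carrier",(Rc.T@(s["eef_pos"]-[510,0,0])).round(1),"yaw",s["tcp_rot"][2].round(3),s["ft_force"].round(1))
zf=s["eef_pos"][2]-219.4; print("foot z",zf)
print("rows from 185:",g[185:262,318:323].mean(1).round().astype(int).tolist())
for r in (205,212,218,222): print(r,"cols 300..342",g[r,300:343].astype(int).tolist())
f=lambda u,z:(Rc.T@(on_plane("wrist",u,z,m)-[510,0,0])).round(1)[:2].tolist()
print("z89:",{r:f((320.5,r),89)[0] for r in range(186,250,4)}); print("foot:",{r:f((320.5,r),zf)[0] for r in range(196,250,4)})
E
python3 k.py w11 -1
```

```text
tcp carrier [   3.  -124.5  313. ] yaw -1.453 [ 0.6 -0.1 -0.3]
foot z 93.55819354212619
rows from 185: [130, 130, 130, 132, 132, 130, 129, 128, 129, 129, 129, 127, 128, 128, 129, 127, 128, 122, 104, 84, 74, 71, 72, 71, 71, 71, 70, 70, 75, 84, 90, 92, 92, 93, 93, 92, 91, 84, 76, 67, 66, 67, 65, 66, 65, 65, 66, 66, 66, 66, 67, 65, 65, 65, 66, 68, 70, 74, 81, 85, 87, 88, 89, 88, 88, 89, 88, 88, 88, 89, 89, 88, 88, 88, 88, 88, 88]
205 cols 300..342 [129, 127, 127, 126, 121, 111, 102, 90, 76, 72, 68, 67, 71, 71, 73, 73, 74, 74, 73, 75, 74, 75, 75, 73, 73, 75, 71, 74, 72, 74, 76, 77, 88, 109, 123, 128, 129, 129, 129, 128, 128, 130, 129]
212 cols 300..342 [123, 114, 106, 105, 105, 104, 101, 87, 74, 69, 65, 64, 67, 70, 70, 69, 71, 70, 69, 70, 70, 71, 68, 69, 68, 69, 69, 69, 64, 65, 69, 70, 78, 92, 101, 103, 105, 110, 116, 117, 119, 118, 119]
218 cols 300..342 [104, 106, 103, 104, 104, 104, 100, 87, 75, 69, 66, 63, 66, 72, 78, 86, 90, 92, 92, 94, 93, 93, 91, 90, 89, 87, 82, 70, 64, 65, 70, 72, 80, 92, 100, 102, 101, 103, 104, 101, 103, 102, 104]
222 cols 300..342 [107, 108, 106, 106, 105, 107, 101, 90, 74, 69, 67, 64, 68, 72, 73, 82, 86, 88, 86, 84, 82, 84, 82, 85, 87, 82, 76, 68, 64, 65, 67, 72, 85, 100, 105, 106, 107, 106, 103, 106, 106, 106, 105]
z89: {186: 32.9, 190: 30.1, 194: 27.3, 198: 24.4, 202: 21.5, 206: 18.6, 210: 15.7, 214: 12.7, 218: 9.7, 222: 6.7, 226: 3.6, 230: 0.6, 234: -2.5, 238: -5.7, 242: -8.9, 246: -12.1}
foot: {196: 27.2, 200: 24.3, 204: 21.5, 208: 18.7, 212: 15.8, 216: 12.9, 220: 9.9, 224: 7.0, 228: 4.0, 232: 0.9, 236: -2.1, 240: -5.2, 244: -8.3, 248: -11.5}
```

Head edge vs slot edge at close range: separation 6.1 mm (ideal 5.5) along the slot, and 0.6 mm off across it. Small correction and insert.

>>> arm_command([
  [-0.06,-0.06,0.1,0,0,0],
  [-0.06,-0.06,0.4,0,0,0],
  [-0.06,-0.06,0.7,0,0,0],
  [-0.06,-0.06,1,0,0,0],
  [-0.06,-0.06,1.3,0,0,0],
  [-0.06,-0.06,1.6,0,0,0],
  [-0.06,-0.06,1.6,0,0,0],
])

```text
t: 25.73
eef_pos: [528.0, -122.6, 296.5]
tcp_rot: [3.141, 0.001, -1.453]
ft_force: [0.3, 0.4, -0.5]
opening: 0.104
```

>>> arm_command([
  [0,0,0.3,0,0,0],
  [0,0,0.6,0,0,0],
  [0,0,0.85,0,0,0],
  [0,0,1,0,0,0],
  [0,0,1.1,0,0,0],
  [0,0,1.1,0,0,0],
  [0,0,1.1,0,0,0],
])

```text
t: 26.32
eef_pos: [528.2, -122.6, 286.2]
tcp_rot: [-3.141, 0.0, -1.453]
ft_force: [0.4, -0.2, -0.8]
opening: 0.105
```

Inserted without force. Now the quarter turn, swinging about the key axis (about 3 mm off the TCP along tool y).

>>> arm_command([
  [-0.04,0,0,0,0,-7],
  [-0.07,0.01,0,0,0,-14],
  [-0.11,0.02,0,0,0,-21],
  [-0.14,0.03,0,0,0,-28],
  [-0.17,0.05,0,0,0,-35],
  [-0.2,0.08,0,0,0,-42],
  [-0.23,0.1,0,0,0,-49],
  [-0.25,0.13,0,0,0,-56],
  [-0.27,0.16,0,0,0,-63],
  [-0.28,0.2,0,0,0,-70],
  [-0.29,0.23,0,0,0,-77],
  [-0.3,0.27,0,0,0,-84],
])

```text
t: 27.32
eef_pos: [525.2, -120.0, 286.5]
tcp_rot: [3.141, -0.001, 0.019]
ft_force: [0.3, -2.0, -0.4]
opening: 0.103
```

>>> arm_command([
  [0,0.01,0,0,0,-6],
  [0,0.01,0,0,0,-6],
  [0,0.01,0.1,0,0,-6],
  [0,0.01,0.1,0,0,-6],
])

```text
t: 27.65
eef_pos: [525.2, -120.1, 285.4]
tcp_rot: [3.141, -0.001, 0.114]
ft_force: [0.8, -1.8, 0.7]
opening: 0.107
```

>>> arm_command([
  [0,0.1,0,0,0,0],
  [0,0.1,0,0,0,0],
  [0,0.1,0,0,0,0],
])

```text
t: 27.9
eef_pos: [525.2, -121.0, 285.4]
tcp_rot: [-3.142, -0.0, 0.117]
ft_force: [-0.2, 1.4, 2.9]
opening: 0.101
```

>>> arm_command([
  [0,0,0,0,0,0],
  [0,0,0,0,0,0],
  [0,0,0,0,0,0],
  [0,0,0,0,0,0],
  [0,0,-1,0,0,0],
  [0,0,-4,0,0,0],
  [0,0,-8,0,0,0],
  [0,0,-10,0,0,0],
  [0,0,-10,0,0,0],
], jaw=3.5)

```text
t: 28.65
eef_pos: [525.4, -121.1, 390.3]
tcp_rot: [3.138, -0.007, 0.118]
ft_force: [-0.4, 0.2, -0.2]
opening: 0.37
```

```bash
python3 - <<'E'
from h import *
s=state(); print(s["eef_pos"],s["tcp_rot"],s["opening"]*95.1,s["t"])
print(rows([681,85,300],-0.05,s))
print(rows([681,106,232],-0.05,s))
E
```

```text
[ 525.41712601 -121.06863494  390.26660218] [ 3.13827935 -0.0067711   0.11782163] 35.14471394639093 28.65
  turn options [[0.6, 0.23, -170.38], [0.16, -0.4, 9.61], [0.6, 0.23, -170.38]]
[ 17.81 -18.67   9.09   0.16  -0.4    9.61]
  turn options [[0.6, 0.23, -170.38], [0.16, -0.4, 9.61], [0.6, 0.23, -170.38]]
[ 18.01 -20.77  15.88   0.16  -0.4    9.61]
```

>>> arm_command([
  [2.7,-2.8,0,0,0,1],
  [5.4,-6,0,0,0,3],
  [8.1,-9,0,0,0,5],
  [10.8,-12,0,0,0,7],
  [13.5,-15,0.5,0,0,9],
  [16,-18,3,0,0,9.6],
  [18,-20.8,6,0,0,9.6],
  [18,-20.8,9,0,0,9.6],
  [18,-20.8,9,0,0,9.6],
  [18,-20.8,9,0,0,9.6],
  [18,-20.8,9,0,0,9.6],
], jaw=4.5)

```text
t: 29.57
eef_pos: [679.6, 105.8, 296.8]
tcp_rot: [-3.142, -0.001, -0.05]
ft_force: [0.2, 0.1, -0.2]
opening: 0.472
```

```bash
python3 - <<'E'
from h import *
import pickle
s=state(); print(s["eef_pos"],s["tcp_rot"],s["t"],s["qvel"].round(3))
m=model("wrist"); im=read_camera("wrist")[:,:,::-1]; cv2.imwrite("pics/w12.png",im); pickle.dump(m,open("pics/w12.pkl","wb"))
sc=read_camera("scene")[:,:,::-1]; cv2.imwrite("pics/scene12.png",sc); tp=read_camera("top")[:,:,::-1]; cv2.imwrite("pics/top12.png",tp)
W=np.zeros((600,800,3),np.uint8); W[:330,:600]=cv2.resize(im[110:275,170:470],(600,330),interpolation=2); W[330:600,:400]=cv2.resize(bright(sc[140:248,240:400]),(400,270),interpolation=2); W[330:600,400:]=cv2.resize(bright(tp[170:278,260:420]),(400,270),interpolation=2); cv2.imwrite("pics/mos9.png",W)
print(project("wrist",(681,106,69),m)); print(rows([681,105.5,232],-0.05,s))
E
```

```text
[679.57719017 105.848095   296.81270539] [-3.14153981e+00 -9.12009595e-04 -5.04137137e-02] 29.5667 [-0.01  -0.029 -0.008  0.    -0.006  0.001]
[322.43798427 225.29311457]
  turn options [[-0.08, 0.0, 179.98], [-0.0, -0.05, -0.02], [-0.08, 0.0, 179.98]]
[ 0.14  0.03  6.48 -0.   -0.05 -0.02]
```

View pics/mos9.png

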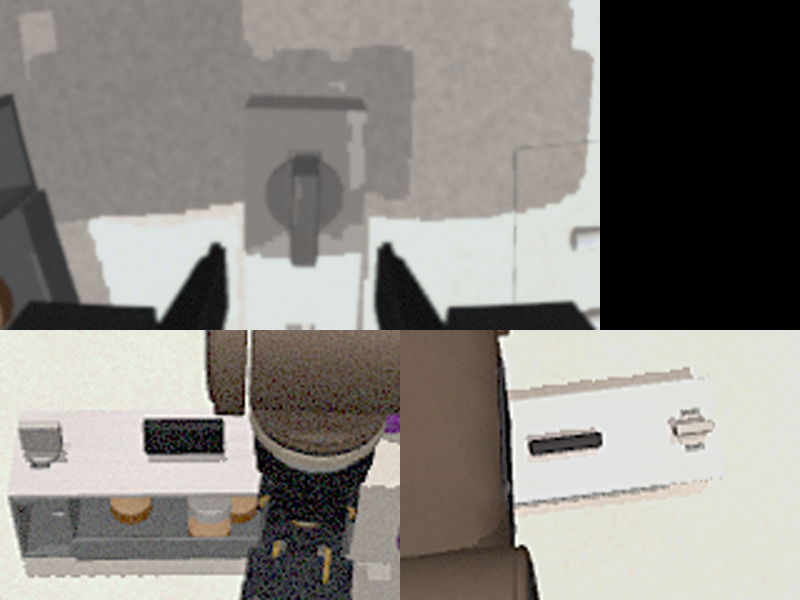

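Key at slot b stands with its wing along the carrier's length. Key L's wing top centre is at px (322,219), which puts it at y ≈ 110 by camera, ~107.5 after the bias seen with key R.

>>> arm_command([
  [0.1,-0.2,1,0,0,0],
  [0.1,-0.2,3,0,0,0],
  [0.1,-0.2,5,0,0,0],
  [0.1,-0.2,6.1,0,0,0],
  [0.1,-0.2,6.5,0,0,0],
  [0.1,-0.2,6.5,0,0,0],
  [0.1,-0.2,6.5,0,0,0],
])

```text
t: 30.3
eef_pos: [680.9, 108.6, 230.9]
tcp_rot: [-3.141, -0.001, -0.05]
ft_force: [0.5, -0.9, 0.9]
opening: 0.471
```

>>> arm_command([
  [0,0,0,0,0,0],
  [0,0,0,0,0,0],
  [0,0,0,0,0,0],
  [0,0,0,0,0,0],
  [0,0,0,0,0,0],
  [0,0,0,0,0,0],
  [0,0,0,0,0,0],
], jaw=0.3)

```text
t: 30.88
eef_pos: [680.6, 108.6, 230.4]
tcp_rot: [-3.141, -0.0, -0.05]
ft_force: [-1.4, -0.3, 1.1]
opening: 0.103
```

```bash
python3 - <<'E'
from h import *
s=state(); print(s["eef_pos"],s["tcp_rot"],s["opening"]*95.1,s["t"])
# target slot a in carrier frame (0.5+1, 125.5)
Rc=R.from_euler("z",.118).as_matrix(); t=np.array([510,0,0])+Rc@[1.5,125.2,0]; print(t)
print(rows([*t[:2],370],.118-np.pi/2,s))
E
```

```text
[680.63813313 108.62599913 230.38441651] [-3.14146940e+00 -2.20468167e-04 -4.98108752e-02] 9.795175298747758 30.8833
[496.75022985 124.50595805   0.        ]
  turn options [[0.01, -0.02, -99.61], [-0.01, -0.01, 80.39], [0.01, -0.02, -99.61]]
[-1.844e+01 -6.700e-01 -1.397e+01 -1.000e-02 -1.000e-02  8.039e+01]
```

>>> arm_command([
  [0,0,-2,0,0,0],
  [0,0,-5,0,0,0],
  [0,0,-9,0,0,0],
  [-0.8,0,-12,0,0,4],
  [-2.5,-0.1,-14,0,0,11],
  [-4.5,-0.2,-14,0,0,18],
  [-6.5,-0.3,-14,0,0,25],
  [-8.5,-0.4,-14,0,0,32],
  [-10.5,-0.4,-14,0,0,39],
  [-12.5,-0.5,-14,0,0,46],
  [-14.5,-0.5,-14,0,0,53],
  [-16.4,-0.6,-14,0,0,60],
])

```text
t: 31.88
eef_pos: [515.9, 122.8, 370.2]
tcp_rot: [3.141, 0.0, -1.103]
ft_force: [-0.7, -0.1, -0.6]
opening: 0.101
```

```bash
python3 - <<'E'
from h import *
s=state(); print(s["eef_pos"],s["tcp_rot"],s["opening"]*95.1,s["t"])
Rm=R.from_euler("xyz",[np.pi,0,-.05]); p=np.array([680.6,108.6,230.4])+Rm.apply([-164,-6,-140]); s["eef_pos"]=p; s["tcp_rot"]=(Rm*R.from_rotvec([0,0,60],degrees=True)).as_euler("xyz"); print(p)
print(rows([496.7,124.5,320],.118-np.pi/2,s))
E
```

```text
[515.91423107 122.76610546 370.22502213] [ 3.14149884e+00  7.83571052e-05 -1.10299686e+00] 9.600947952050875 31.8833
[517.10483231 122.78908532 370.4       ]
  turn options [[-0.0, 0.0, -159.63], [0.0, -0.0, 20.37], [0.0, 0.0, -159.63]]
[-1.08  1.74  5.04  0.   -0.   20.37]
```

>>> arm_command([
  [-0.4,0.6,0.5,0,0,7],
  [-0.8,1.2,1.5,0,0,14],
  [-1.1,1.75,3,0,0,20.4],
  [-1.1,1.75,4.5,0,0,20.4],
  [-1.1,1.75,5.5,0,0,20.4],
  [-1.1,1.75,5.6,0,0,20.4],
  [-1.1,1.75,5.6,0,0,20.4],
])

```text
t: 32.47
eef_pos: [496.8, 124.6, 314.0]
tcp_rot: [3.141, 0.0, -1.452]
ft_force: [-0.6, 0.9, -0.8]
opening: 0.109
```

```bash
python3 k.py w13 1; python3 - <<'E'
import cv2; im=cv2.imread("pics/w13.png"); cv2.imwrite("pics/w13c.png",cv2.resize(im[150:270,230:410],(800,533),interpolation=2))
E
```

```text
tcp carrier [  1.5 125.3 314. ] yaw -1.452 [-0.6  0.9 -0.8]
foot z 94.56268358385816
rows from 185: [136, 135, 135, 134, 132, 133, 134, 134, 134, 135, 135, 135, 135, 134, 131, 118, 96, 80, 76, 74, 75, 74, 75, 74, 74, 73, 75, 84, 94, 97, 97, 98, 98, 97, 96, 88, 77, 71, 69, 68, 69, 68, 69, 68, 69, 70, 70, 69, 69, 67, 68, 69, 69, 71, 74, 80, 86, 90, 91, 93, 94, 93, 93, 92, 93, 93, 92, 93, 92, 93, 93, 93, 93, 93, 92, 93, 93]
205 cols 300..342 [133, 132, 130, 124, 113, 111, 101, 88, 76, 72, 67, 68, 71, 75, 74, 74, 75, 75, 77, 76, 75, 74, 74, 76, 75, 76, 73, 69, 70, 75, 80, 81, 89, 106, 111, 111, 115, 121, 132, 135, 134, 135, 134]
212 cols 300..342 [117, 112, 111, 109, 110, 108, 101, 87, 75, 71, 68, 67, 71, 72, 75, 78, 85, 85, 85, 84, 86, 84, 83, 82, 82, 79, 73, 69, 66, 70, 74, 78, 92, 103, 110, 110, 111, 118, 124, 126, 128, 127, 126]
218 cols 300..342 [110, 109, 108, 108, 110, 107, 98, 87, 76, 72, 70, 69, 70, 76, 82, 91, 96, 96, 97, 97, 97, 97, 98, 94, 95, 91, 83, 73, 69, 72, 73, 78, 91, 106, 109, 110, 110, 109, 109, 108, 109, 110, 110]
222 cols 300..342 [110, 110, 110, 111, 110, 108, 100, 88, 75, 70, 70, 66, 68, 67, 71, 70, 72, 72, 71, 70, 72, 70, 70, 71, 72, 73, 71, 70, 69, 70, 72, 77, 90, 104, 107, 108, 110, 111, 109, 110, 111, 111, 109]
z89: {186: 31.1, 190: 28.3, 194: 25.4, 198: 22.5, 202: 19.6, 206: 16.7, 210: 13.8, 214: 10.8, 218: 7.8, 222: 4.7, 226: 1.7, 230: -1.4, 234: -4.5, 238: -7.7, 242: -10.9, 246: -14.1}
foot: {196: 25.6, 200: 22.8, 204: 20.0, 208: 17.1, 212: 14.2, 216: 11.3, 220: 8.4, 224: 5.4, 228: 2.4, 232: -0.6, 236: -3.7, 240: -6.8, 244: -9.9, 248: -13.1}
```

View pics/w13c.png

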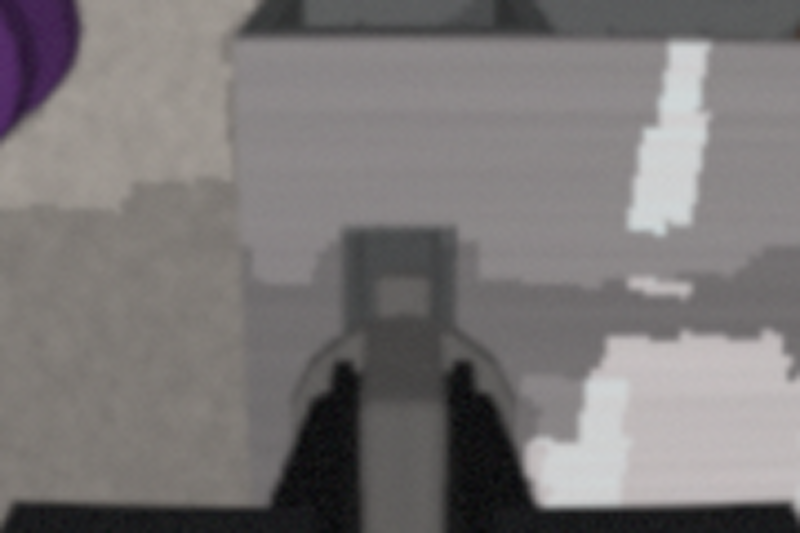

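The head is inside the slot outline: separation 6.4 mm (ideal 5.5), 0.4 mm off across. Correct and insert.

>>> arm_command([
  [-0.04,-0.09,0.1,0,0,0],
  [-0.04,-0.09,0.4,0,0,0],
  [-0.04,-0.09,0.7,0,0,0],
  [-0.04,-0.09,1,0,0,0],
  [-0.04,-0.09,1.3,0,0,0],
  [-0.04,-0.09,1.6,0,0,0],
  [-0.04,-0.09,1.7,0,0,0],
  [-0.04,-0.09,1.7,0,0,0],
])

```text
t: 33.18
eef_pos: [497.4, 125.1, 296.9]
tcp_rot: [3.141, 0.0, -1.453]
ft_force: [-1.0, 0.6, -0.8]
opening: 0.105
```

>>> arm_command([
  [0,0,0.3,0,0,0],
  [0,0,0.6,0,0,0],
  [0,0,0.85,0,0,0],
  [0,0,1,0,0,0],
  [0,0,1.1,0,0,0],
  [0,0,1.1,0,0,0],
  [0,0,1.1,0,0,0],
])

```text
t: 33.77
eef_pos: [497.4, 125.1, 286.2]
tcp_rot: [-3.142, 0.0, -1.453]
ft_force: [-0.5, -0.5, -0.5]
opening: 0.101
```

>>> arm_command([
  [-0.02,0,0,0,0,-7],
  [-0.05,0.01,0,0,0,-14],
  [-0.07,0.01,0,0,0,-21],
  [-0.09,0.02,0,0,0,-28],
  [-0.11,0.04,0,0,0,-35],
  [-0.13,0.05,0,0,0,-42],
  [-0.15,0.07,0,0,0,-49],
  [-0.17,0.09,0,0,0,-56],
  [-0.18,0.11,0,0,0,-63],
  [-0.19,0.13,0,0,0,-70],
  [-0.2,0.16,0,0,0,-77],
  [-0.2,0.18,0,0,0,-84],
])

```text
t: 34.77
eef_pos: [495.5, 126.8, 286.4]
tcp_rot: [-3.142, -0.001, 0.019]
ft_force: [0.1, -2.0, -1.3]
opening: 0.107
```

>>> arm_command([
  [0,0.02,0,0,0,-6],
  [0,0.02,0,0,0,-6],
  [0,0.02,0.1,0,0,-6],
  [0,0.02,0.1,0,0,-6],
])

```text
t: 35.1
eef_pos: [495.4, 126.7, 285.3]
tcp_rot: [-3.142, -0.0, 0.114]
ft_force: [1.2, -0.7, 0.9]
opening: 0.102
```

Seated with low force. Release, rise and check.

>>> arm_command([
  [0,0,0,0,0,0],
  [0,0,0,0,0,0],
  [0,0,0,0,0,0],
  [0,0,0,0,0,0],
  [0,0,-1,0,0,0],
  [0,0,-4,0,0,0],
  [0,0,-8,0,0,0],
  [0,0,-10,0,0,0],
  [0,0,-10,0,0,0],
], jaw=3.5)

```text
t: 35.85
eef_pos: [495.5, 126.8, 390.1]
tcp_rot: [-3.141, -0.008, 0.118]
ft_force: [0.8, -0.3, 0.7]
opening: 0.368
```

>>> arm_command([
  [-1,-4,-1,0,0,0],
  [-2,-8,-2,0,0,0],
  [-2,-12,-2,0,0,0],
  [-2,-16,-2,0,0,0],
  [-2,-20,-2,0,0,0],
  [-2,-24,-2,0,0,0],
  [-2,-28,-2,0,0,0],
  [-2,-28,-2,0,0,0],
  [-2,-28,-2,0,0,0],
])

```text
t: 36.6
eef_pos: [441.8, 403.9, 404.6]
tcp_rot: [3.141, 0.001, 0.121]
ft_force: [-0.0, -0.5, 0.1]
opening: 0.367
```

```bash
python3 - <<'E'
from h import *
s=state(); print(s["eef_pos"],s["t"])
T=model("top");S=model("scene")
tp=read_camera("top")[:,:,::-1]; sc=read_camera("scene")[:,:,::-1]; cv2.imwrite("pics/top14.png",tp); cv2.imwrite("pics/scene14.png",sc)
W=np.zeros((600,800,3),np.uint8); W[:300,:]=cv2.resize(bright(tp[185:245,255:400]),(800,300),interpolation=2); W[300:600,:]=cv2.resize(bright(sc[160:240,225:405]),(800,300),interpolation=2); cv2.imwrite("pics/mos10.png",W)
g=cv2.cvtColor(np.ascontiguousarray(tp),cv2.COLOR_BGR2GRAY)
m=np.zeros_like(g); m[195:235,300:350]=g[195:235,300:350]<50; m2=cv2.moments(m,True); c=(m2["m10"]/m2["m00"],m2["m01"]/m2["m00"]); p=on_plane("top",c,118,T); print("block",c,p,cv2.minAreaRect(cv2.findNonZero(m)))
print([b for b in brown("s",sc) if b[0][1]>180 and 230<b[0][0]<400])
for n,im in(("top",tp),("scene",sc)):
    h=cv2.cvtColor(np.ascontiguousarray(im),cv2.COLOR_BGR2HSV); a=cv2.cvtColor(cv2.imread(f"pics/{n}0.png"),cv2.COLOR_BGR2HSV)
    for q in(a,h): k,l,st,ce=cv2.connectedComponentsWithStats(cv2.inRange(q,(100,120,40),(125,255,255))); print(n,[ce[i].round(1).tolist() for i in range(1,k) if st[i,4]>60])
E
```

```text
[441.75010775 403.89564658 404.57153994] 36.6
block (325.80434782608694, 215.02717391304347) [509.69338263   0.56202244 118.        ] ((332.74310302734375, 217.73370361328125), (42.354488372802734, 17.933656692504883), 22.06789779663086)
[([291.7, 211.3], 155), ([330.0, 215.1], 225)]
top [[546.0, 62.5], [126.8, 66.2], [48.1, 66.9], [514.5, 74.4], [591.2, 73.7], [90.8, 78.0], [427.4, 118.5], [238.5, 122.5]]
top [[546.0, 62.5], [48.1, 66.8], [126.9, 66.2], [514.5, 74.4], [591.2, 73.7], [90.9, 78.0], [427.4, 118.5], [238.5, 122.5]]
scene [[62.0, 73.0], [162.7, 269.5], [417.7, 290.7], [16.2, 313.0], [615.2, 391.1]]
scene [[62.0, 73.0], [162.9, 269.7], [417.8, 290.7], [16.2, 313.2], [615.2, 391.1]]
```

View pics/mos10.png

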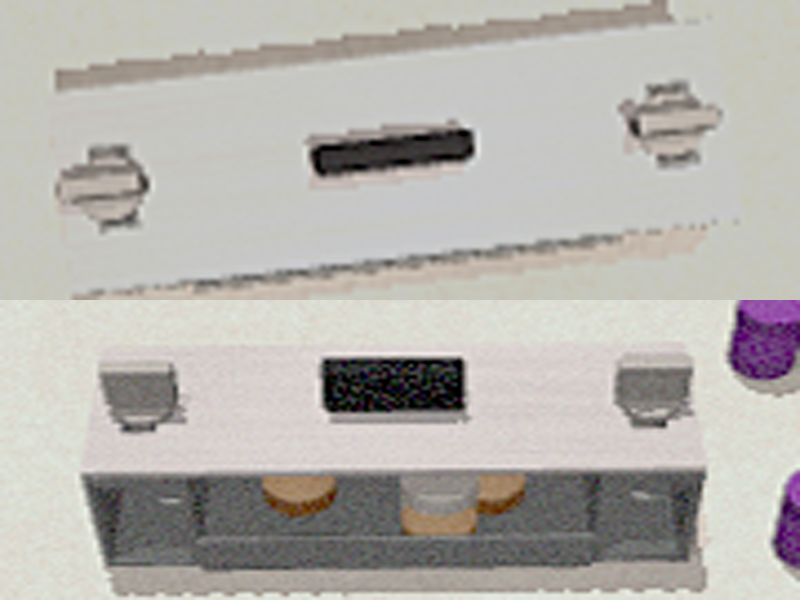

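Both keys are crosswise in their slots, cover edges in line, bottles unmoved. One last check: whether the displaced middle pot is truly upright.

```bash
python3 - <<'E'
from h import *
S=model("scene"); Rc=R.from_euler("z",.118).as_matrix(); P=lambda x,y,z:(project("scene",np.array([510,0,0])+Rc@[x,y,z],S)).round(1).tolist()
for X in(22,26,30):
    print(X,"cap low front",P(X+20,20,47),"sample top front",P(X+19.5,20,22),"base front",P(X+19.5,20,6),"wall top",P(50,20,30),P(46,20,30),"sides",P(X,0,30),P(X,40,30))
im=cv2.imread("pics/scene14.png"); 
print("col at mid: ",[im[r,320:327].mean(0).round().astype(int).tolist() for r in range(200,230)])
sub=[b for b in [(r,[c for c in range(305,350) if (lambda q:int(q[2])-int(q[0])>35)(im[r,c])]) for r in range(208,224,3)]]; print([(r,c[0],c[-1]) for r,c in sub if c])
E
```

```text
22 cap low front [322.3, 214.7] sample top front [322.3, 221.5] base front [322.3, 225.8] wall top [322.4, 222.3] [322.4, 220.9] sides [313.4, 212.7] [331.0, 212.5]
26 cap low front [322.4, 216.2] sample top front [322.4, 222.9] base front [322.3, 227.2] wall top [322.4, 222.3] [322.4, 220.9] sides [313.4, 214.0] [331.0, 213.9]
30 cap low front [322.4, 217.6] sample top front [322.4, 224.3] base front [322.4, 228.6] wall top [322.4, 222.3] [322.4, 220.9] sides [313.4, 215.4] [331.1, 215.2]
col at mid:  [[121, 123, 131], [122, 123, 130], [120, 123, 129], [119, 121, 129], [126, 128, 136], [72, 73, 79], [54, 55, 59], [57, 60, 64], [59, 63, 68], [59, 62, 65], [61, 64, 68], [56, 60, 64], [75, 79, 84], [71, 75, 79], [61, 64, 69], [60, 63, 66], [59, 60, 63], [49, 63, 76], [38, 59, 81], [40, 61, 82], [40, 60, 82], [39, 61, 85], [39, 52, 65], [53, 55, 56], [37, 35, 34], [36, 37, 37], [34, 34, 33], [37, 38, 38], [33, 33, 34], [35, 35, 35]]
[(208, 333, 342), (211, 333, 340), (214, 333, 336), (217, 315, 331), (220, 316, 331)]
```

```bash
python3 -c "
from cell import *
print(state()['t']); print(job_done())"
```

```text
36.7
the job is handed in; nothing more can be done
None
```

I handed the job in at t = 36.7 s. All three sample pots are in the tray, the cover is on the towers, and both T-keys are in and turned a quarter. The hand-in gave no verdict.

Last checks, from the top and scene cameras:
- **Cover:** it lies square on the towers. Its grip block measured (509.7, 0.6), within about 1 mm of the carrier centre. Before I lowered the cover, its slot and the carrier's slot at the +y end agreed within 0.5 mm; I did not make the same comparison at the −y end.
- **Keys:** both went in without force. Both wings now lie along the carrier's length, with the collars down on the cover.
- **Bottles:** the two blue caps moved no more than 0.2 px in either view.
- **Decoys:** I did not touch the purple look-alikes or the column of plain white cylinders.

Findings that disagreed or stayed uncertain:
- **Middle pot:** something knocked it after the cover was on. It now stands against the +x wall, about (26, 22) mm in carrier axes and touching its neighbour. The cap and sample rows fit an upright pot there, but I inferred this from one view and did not measure the tilt.
- **Wrist camera:** it appears to read about 2–3 mm off along the tool's y axis. I corrected for this by measuring the key heads against the slot edges before inserting.
- **First pot estimates:** the top-view estimates were up to about 20 mm off because the caps were washed out against the bench. I replaced them with wrist-camera measurements before moving any pot.

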